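# Refill the tasting case with sweet tubes

### The job

Get the tasting case ready for the day: take every empty tube (clear, black caps) out of its clips and lay it in the grey returns tray, and press every fresh tube of coloured sweets down into the pair of clips behind the ticket of its own colour until it snaps fully home. Then shut the lid; leave the other things on the counter where they are.

Things in the scene. Friction and masses are not known exactly. Their poses are not given: they have to be found in the camera images.
- tube_red: a fresh sample tube, loose (None if there is none this time): clear round tube of 18 mm diameter full of red sweets, with a red square cap (22 x 22 x 12 mm, so that it does not roll) on either end; 90 mm long over all, 66 mm of bare tube between the caps; about 50 g. Origin: middle of the tube, on its axis; own x axis along the tube (either end may point either way). Lying on the counter the origin is 11 mm up.
- tube_yellow: a fresh sample tube, loose (None if there is none this time): clear round tube of 18 mm diameter full of yellow sweets, with a yellow square cap (22 x 22 x 12 mm, so that it does not roll) on either end; 90 mm long over all, 66 mm of bare tube between the caps; about 50 g. Origin: middle of the tube, on its axis; own x axis along the tube (either end may point either way). Lying on the counter the origin is 11 mm up.
- tube_green: a fresh sample tube, loose (None if there is none this time): clear round tube of 18 mm diameter full of green sweets, with a green square cap (22 x 22 x 12 mm, so that it does not roll) on either end; 90 mm long over all, 66 mm of bare tube between the caps; about 50 g. Origin: middle of the tube, on its axis; own x axis along the tube (either end may point either way). Lying on the counter the origin is 11 mm up.
- tube_blue: a fresh sample tube, loose (None if there is none this time): clear round tube of 18 mm diameter full of blue sweets, with a blue square cap (22 x 22 x 12 mm, so that it does not roll) on either end; 90 mm long over all, 66 mm of bare tube between the caps; about 50 g. Origin: middle of the tube, on its axis; own x axis along the tube (either end may point either way). Lying on the counter the origin is 11 mm up.
- empty_0: an empty sample tube (None if there is none this time): same size and shape as the fresh ones (18 mm clear tube, 90 mm long, square caps), but with nothing in it and black caps; about 25 g. At the start it is held in the clips of one of the bays. Origin: middle of the tube, on its axis; own x axis along the tube.
- empty_1: an empty sample tube (None if there is none this time): same size and shape as the fresh ones (18 mm clear tube, 90 mm long, square caps), but with nothing in it and black caps; about 25 g. At the start it is held in the clips of one of the bays. Origin: middle of the tube, on its axis; own x axis along the tube.
- empty_2: an empty sample tube (None if there is none this time): same size and shape as the fresh ones (18 mm clear tube, 90 mm long, square caps), but with nothing in it and black caps; about 25 g. At the start it is held in the clips of one of the bays. Origin: middle of the tube, on its axis; own x axis along the tube.
- empty_3: an empty sample tube (None if there is none this time): same size and shape as the fresh ones (18 mm clear tube, 90 mm long, square caps), but with nothing in it and black caps; about 25 g. At the start it is held in the clips of one of the bays. Origin: middle of the tube, on its axis; own x axis along the tube.
- seat_red (a point): where the middle of a tube lies once it is fully snapped into the bay whose ticket on the case's front ledge is red (the tickets are in another order at each start). Axes as the case's: x along the seated tube (away from the ledge), y along the row, z up. The seated axis is 30 mm above the counter, 24 mm above the case's inner floor.
- seat_yellow (a point): where the middle of a tube lies once it is fully snapped into the bay whose ticket on the case's front ledge is yellow (the tickets are in another order at each start). Axes as the case's: x along the seated tube (away from the ledge), y along the row, z up. The seated axis is 30 mm above the counter, 24 mm above the case's inner floor.
- seat_green (a point): where the middle of a tube lies once it is fully snapped into the bay whose ticket on the case's front ledge is green (the tickets are in another order at each start). Axes as the case's: x along the seated tube (away from the ledge), y along the row, z up. The seated axis is 30 mm above the counter, 24 mm above the case's inner floor.
- seat_blue (a point): where the middle of a tube lies once it is fully snapped into the bay whose ticket on the case's front ledge is blue (the tickets are in another order at each start). Axes as the case's: x along the seated tube (away from the ledge), y along the row, z up. The seated axis is 30 mm above the counter, 24 mm above the case's inner floor.
- case: the tasting case, fixed: shallow dark wooden box, 112 mm deep (x) by 236 mm wide (y), rim 47 mm above the counter, walls 5 mm, cream floor 6 mm up; in front (-x) an 18 mm deep, 12 mm high ledge with a coloured ticket per bay (tickets reach 26 mm up). Four bays along y, at y = -75, -25, 25, 75 mm; tubes lie along x. Origin: centre of the underside; x from ledge to hinge, z up.
- clip_row (a point): middle of the row of clips, axes as the case's, at seated height. Two brass rails run along y at x = -24 and +24 mm (8 mm wide, tops 9 mm below); on each, every bay has a spring clip open upward (lips 8 mm, flared mouth 14 mm above, about 22 mm wide). Press a tube straight down by its middle, 5 to 12 N; much the same to pull it up and out. Between the rails 40 mm are free, down to the floor.
- lid (a joint): the case's lid, a clear panel 112 x 236 x 7 mm in a wooden frame, hinged along the case's back rim (+x); 0 = shut flat on the rim, growing as it opens; it starts open, 1.68 to 1.86 rad, leaning back a little past upright. A friction hinge: it stays where it is left and takes 1 or 2 N at its free edge to move. It does not shut over a tube that sits on top of its clips.
- lid_edge (a point): middle of the lid's free edge (the edge opposite the hinge), on the outer face, 112 mm from the hinge line; its x axis lies in the lid and points from the free edge to the hinge, its z axis is the outward normal of the outer face (up when shut).
- lid_hinge (a point): middle of the lid's hinge line, at the case's back rim, 47 mm above the counter; axes as the case's, the lid turns about y.
- tray: the returns tray for empties, fixed: grey open tray 112 mm (x) by 130 mm (y), walls 4 mm thick and 20 mm high, floor 4 mm thick. Origin: centre of the underside; x and y along its sides. Three tubes fit side by side along x.
- spool: a reel of gold ribbon, 57 mm across, 20 mm high; a bystander. Origin: centre of the underside.
- tin: a round tin with a green body and gold lid, 65 mm across, 40 mm high; a bystander. Origin: centre of the underside.
- ballotin: a small white gift box with a red ribbon, 52 x 65 x 72 mm; a bystander. Origin: centre of the underside.

How it is judged:
On the way:
1. with the lid still open, every fresh tube is home in its own clips and every empty tube is in the tray (z of tube_red in the frame of seat_red between -0.004 and 0.004 m and y of tube_red in the frame of seat_red between -0.005 and 0.005 m and x of tube_red in the frame of seat_red between -0.01 and 0.01 m and angle between the x axis of tube_red and the x axis of seat_red, either way round below 0.12 rad and z of tube_yellow in the frame of seat_yellow between -0.004 and 0.004 m and y of tube_yellow in the frame of seat_yellow between -0.005 and 0.005 m and x of tube_yellow in the frame of seat_yellow between -0.01 and 0.01 m and angle between the x axis of tube_yellow and the x axis of seat_yellow, either way round below 0.12 rad and z of tube_green in the frame of seat_green between -0.004 and 0.004 m and y of tube_green in the frame of seat_green between -0.005 and 0.005 m and x of tube_green in the frame of seat_green between -0.01 and 0.01 m and angle between the x axis of tube_green and the x axis of seat_green, either way round below 0.12 rad and z of tube_blue in the frame of seat_blue between -0.004 and 0.004 m and y of tube_blue in the frame of seat_blue between -0.005 and 0.005 m and x of tube_blue in the frame of seat_blue between -0.01 and 0.01 m and angle between the x axis of tube_blue and the x axis of seat_blue, either way round below 0.12 rad and x of empty_0 in the frame of tray between -0.05 and 0.05 m and y of empty_0 in the frame of tray between -0.06 and 0.06 m and z of each of empty_0, empty_1, empty_2, empty_3 in the frame of tray below 0.05 m and x of empty_1 in the frame of tray between -0.05 and 0.05 m and y of empty_1 in the frame of tray between -0.06 and 0.06 m and x of empty_2 in the frame of tray between -0.05 and 0.05 m and y of empty_2 in the frame of tray between -0.06 and 0.06 m and x of empty_3 in the frame of tray between -0.05 and 0.05 m and y of empty_3 in the frame of tray between -0.06 and 0.06 m and value of joint lid above 0.3 rad), for 0.2 s.
At the end, for the whole second after the job is handed in: every fresh tube is home in the clips of its own colour (middle within 4 mm in height, 5 mm across, 10 mm along, 0.12 rad of the seat), every empty tube lies in the returns tray (middle inside it, under 50 mm up), all at rest, and the lid is shut to within 0.06 rad (z of tube_red in the frame of seat_red between -0.004 and 0.004 m and y of tube_red in the frame of seat_red between -0.005 and 0.005 m and x of tube_red in the frame of seat_red between -0.01 and 0.01 m and angle between the x axis of tube_red and the x axis of seat_red, either way round below 0.12 rad and linear speed of each of tube_red, tube_yellow, tube_green, tube_blue, empty_0, empty_1, empty_2, empty_3 below 0.02 m/s and z of tube_yellow in the frame of seat_yellow between -0.004 and 0.004 m and y of tube_yellow in the frame of seat_yellow between -0.005 and 0.005 m and x of tube_yellow in the frame of seat_yellow between -0.01 and 0.01 m and angle between the x axis of tube_yellow and the x axis of seat_yellow, either way round below 0.12 rad and z of tube_green in the frame of seat_green between -0.004 and 0.004 m and y of tube_green in the frame of seat_green between -0.005 and 0.005 m and x of tube_green in the frame of seat_green between -0.01 and 0.01 m and angle between the x axis of tube_green and the x axis of seat_green, either way round below 0.12 rad and z of tube_blue in the frame of seat_blue between -0.004 and 0.004 m and y of tube_blue in the frame of seat_blue between -0.005 and 0.005 m and x of tube_blue in the frame of seat_blue between -0.01 and 0.01 m and angle between the x axis of tube_blue and the x axis of seat_blue, either way round below 0.12 rad and x of empty_0 in the frame of tray between -0.05 and 0.05 m and y of empty_0 in the frame of tray between -0.06 and 0.06 m and z of each of empty_0, empty_1, empty_2, empty_3 in the frame of tray below 0.05 m and x of empty_1 in the frame of tray between -0.05 and 0.05 m and y of empty_1 in the frame of tray between -0.06 and 0.06 m and x of empty_2 in the frame of tray between -0.05 and 0.05 m and y of empty_2 in the frame of tray between -0.06 and 0.06 m and x of empty_3 in the frame of tray between -0.05 and 0.05 m and y of empty_3 in the frame of tray between -0.06 and 0.06 m and value of joint lid below 0.06 rad); the robot touches nothing.
It fails at once if the ribbon reel is pushed more than 30 mm from its place (distance of spool from where it was at the start of the episode above 0.03 m).
It fails at once if the tin is pushed more than 30 mm from its place (distance of tin from where it was at the start of the episode above 0.03 m).
It fails at once if the white gift box is pushed more than 30 mm from its place (distance of ballotin from where it was at the start of the episode above 0.03 m).
Of tube_red, tube_yellow, tube_green, tube_blue only 3 to 4 are there at a start; the rules pass over those that are not, and their reading is None.
Of empty_0, empty_1, empty_2, empty_3 only 2 to 3 are there at a start; the rules pass over those that are not, and their reading is None.
At some moment in a run one of tube_red, tube_yellow, tube_green, tube_blue may be knocked a few centimetres aside while the robot is not near it.
Once in a run the grip may slacken for a moment while it holds something.
It also fails if it takes over 210 s, if anything falls off the work surface, if the arm or the gripper's body presses on something with over 40 N, if the wrist force passes 120 N, or if a joint passes its speed limit or range.

### The arm

A 6-joint arm with a two-finger parallel gripper is mounted at the origin on a cart in front of the work surface, level with it; the furniture and walls round the work are solid. World frame = base frame: x ahead of the robot, y to its left, z up, the work surface at z = 0. Lengths are in m, angles in rad, forces in N, time in s.
With the tool pointing down it reaches from about 0.425 to 0.925 m from the base axis. Payload 12.5 kg.
Tool frame: the origin (TCP) lies between the finger pads; the fingertips stand 22 mm ahead of it and the grasp point (between the pads) lies 3 mm ahead of it; z points along the fingers, y is the direction in which the jaws open and shut (so a half turn about z gives the same grasp; the last joint's range is limited). The gripper opens to 85 mm and grips with 20 to 120 N. Pads are 22 mm wide; open, the fingers measure 114 mm over their backs; the gripper's body (76 mm by 85 mm) begins 54 mm behind the grasp point. The pads swing forward as they close: fully open they stand 13 mm farther back than shut.
Start: joints at [-1.451, 0.491, 1.559, -0, 1.092, -0.106], TCP at [0.14, -0.609, 0.253] pointing down, gripper open.
Joint ranges: [-3.1, 3.1], [-0.84, 2.19], [0.05, 2.79], [-1.13, 4.28], [0.06, 2.93], [-2.69, 2.69]. Speed limits (rad/s): [2.22, 2.22, 2.79, 3.14, 3.14, 3.14].

### API

Orientations are given as a unit quaternion [x, y, z, w].
In Python, from rig import arm gives the robot as it stands. The module is installed in compiled form; this text tells all that it offers.
- The arm moves only by the tool carry_out, never from a script. Its argument "plan" is a list of rows, each an object with "hand": the gripper's target within -1 to 1 (fully open at 1, half-way at 0, shut at -1); "delta_pos": the shift along the tool's x, y, z in mm, a list of three; "angular": the turn, a rotation vector about the tool's x, y, z in rad, a list of three. In form: [{"hand": hand, "delta_pos": [dx, dy, dz], "angular": [ax, ay, az]}, ...]. A call has 1 to 12 rows; each row is the pose to reach, as a shift and turn from the pose commanded when the call began, along the tool's axes at that moment; what a row does not reach only later rows make up. A row lasts 1/10 s, in which the tool goes at most 50 mm and 8.59 degrees, less where a joint would pass 70% of its speed; a pose out of reach is approached as far as the arm can. A call with a gripper value outside its range is refused whole. The fingers move at their own pace and stop on an object; "force" is the grip in N (left out, the last holds). Time passes only in rows, so rows that repeat a pose let the fingers close. It gives the time, the measured TCP pose, the force and the opening at its end, in the units of the state.
- arm.get_state(): the state, without advancing time (a new reading comes with each control period).
- arm.get_image(name): name is "side" or "top"; returns (picture, depth): 480x640x3 uint8, blue, green, red; 480x640 float32, m along the optical axis (not along the pixel's ray), 0 where there is no reading.
- arm.calibration(name): a dict with "fx", "fy", "cx", "cy" (pixels), "rvec" (rotation vector, rad) and "tvec" (3), from world to camera coordinates, as OpenCV has them. Camera axes: x right, y down, z forward; pixel columns grow to the right and rows downward; lengths in m; the calibration is good to about 2 mm. A picture is of the moment at which its call begins. calibration takes no time and is no camera call.
- arm.hand_in(): hands the job in, once; it reports no verdict.
The state is a dict: "time": time; "joint_pos": joint angles; "dq": joint speeds; "joint_torque": joint torques, N m; "tcp_pos": TCP position; "eef_rot": TCP orientation; "force": force on the tool from outside, world axes, zero at the start; "torque": the same for the moment, N m; "width": finger opening in m.
Only numpy, scipy, OpenCV 4.12 (cv2) and the standard library are available. Lean on these libraries where they do the work, as an engineer would, in place of code of your own. Each camera call takes 0.05 s, during which the arm holds its last target.

## Working session

There is one attempt and no reset: what is moved stays moved. The work goes in short steps, Python scripts to look and compute and a tool call to move; the robot and the scene stay as the last step left them, time stands still between calls to the robot, and variables do not carry over. Pictures are saved under pics/ and viewed, and the job is handed in when it is done.

Besides the shell and the picture viewer there is one more tool, called after ">>>" by a JSON object that holds its "op" and its "data". carry_out: Moves the arm, as the interface text tells. Its arguments: {"type":"object","properties":{"plan":{"type":"array","items":{"type":"object","properties":{"hand":{"type":"number"},"delta_pos":{"type":"array","items":{"type":"number"}},"angular":{"type":"array","items":{"type":"number"}}}}},"force":{"type":"number"}},"required":["plan"]}

```bash
mkdir -p pics
cat > h.py <<'E'
import numpy as np, cv2
from scipy.spatial.transform import Rotation as R
from rig import arm
def cam(n):
    c=arm.calibration(n); Rm=cv2.Rodrigues(np.array(c['rvec'],float))[0]; return c,Rm,np.array(c['tvec'],float).ravel()
def look(n,f=None):
    im,d=arm.get_image(n)
    if f: cv2.imwrite('pics/%s.png'%f,im)
    return im,d
def cloud(n,d):
    c,Rm,t=cam(n); v,u=np.mgrid[0:480,0:640]
    P=np.stack([(u-c['cx'])/c['fx']*d,(v-c['cy'])/c['fy']*d,d],-1)
    return (P-t)@Rm
def onz(n,u,v,z):
    c,Rm,t=cam(n); r=Rm.T@np.array([(u-c['cx'])/c['fx'],(v-c['cy'])/c['fy'],1]); o=-Rm.T@t
    return o+r*(z-o[2])/r[2]
def st():
    s=arm.get_state(); print('t',round(s['time'],2),'tcp',np.round(s['tcp_pos'],4),'F',np.round(s['force'],1),'w',round(s['width'],4)); print('R',np.round(R.from_quat(s['eef_rot']).as_matrix(),3).tolist(),'q',np.round(s['joint_pos'],2)); return s
E
python3 - <<'E'
from h import *
look('top','t0');look('side','s0');st()
for n in('top','side'):
    c,Rm,t=cam(n);print(n,c,-Rm.T@t)
E
```

```text
t 0.1 tcp [ 0.1399 -0.609   0.2528] F [-0.1 -0.1 -0.6] w 0.0854
R [[0.975, 0.224, -0.0], [0.224, -0.975, 0.001], [0.0, -0.001, -1.0]] q [-1.45  0.49  1.56  0.    1.09 -0.11]
top {'fx': 507.285491094767, 'fy': 507.285491094767, 'cx': 314.7868107696698, 'cy': 245.41203579904723, 'rvec': array([ 2.1236971 , -2.09145017,  0.22327589]), 'tvec': array([0.22783891, 0.48022132, 0.81136037])} [0.29383274 0.23164716 0.89489142]
side {'fx': 531.7528065978748, 'fy': 531.7528065978748, 'cx': 323.37170088387614, 'cy': 244.09678045085784, 'rvec': array([ 0.22866785, -2.70823098,  1.39960171]), 'tvec': array([ 0.50346017, -0.04793194,  1.06341668])} [0.33931755 0.9677523  0.57874325]
```

View pics/t0.png

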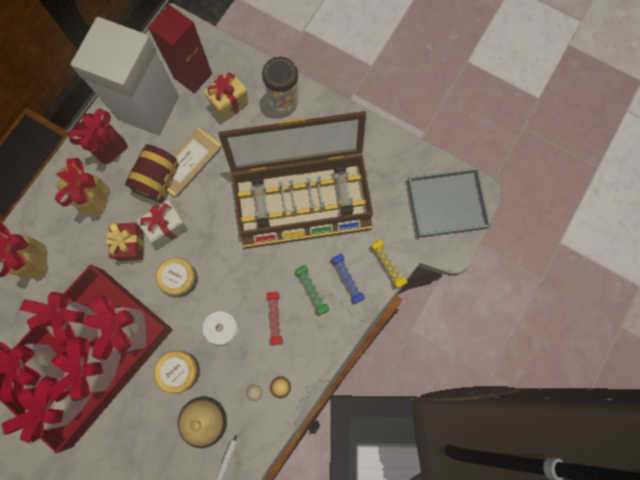

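View pics/s0.png

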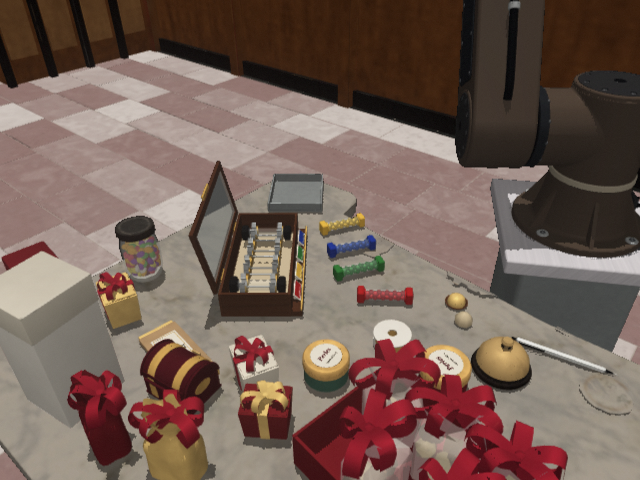

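Run:
```python
from h import *
im=cv2.imread('pics/t0.png')
cv2.imwrite('pics/t0z.png',cv2.resize(im[100:360,210:510],None,fx=2.6,fy=2.3,interpolation=cv2.INTER_CUBIC))
im=cv2.imread('pics/s0.png')
cv2.imwrite('pics/s0z.png',cv2.resize(im[150:330,180:420],None,fx=3.3,fy=3.3,interpolation=cv2.INTER_CUBIC))
_,d=look('top');P=cloud('top',d);np.save('P0.npy',P)
# colour tubes
t=cv2.imread('pics/t0.png');hsv=cv2.cvtColor(t,cv2.COLOR_BGR2HSV)
for n,lo,hi in(('red',0,6),('yellow',18,32),('green',45,80),('blue',105,130)):
    m=(hsv[...,0]>=lo)&(hsv[...,0]<=hi)
    if n=='red': m|=hsv[...,0]>172
    m&=(hsv[...,1]>110)&(hsv[...,2]>50)
    m[:238]=0;m[350:]=0;m[:,:255]=0;m[:,410:]=0
    m=cv2.morphologyEx(m.astype(np.uint8),cv2.MORPH_CLOSE,np.ones((5,5)))
    k,l,s,c=cv2.connectedComponentsWithStats(m)
    for i in range(1,k):
        if s[i,4]>150:
            Q=P[l==i];Q=Q[np.isfinite(Q).all(1)&(Q[:,2]>0.004)&(Q[:,2]<.04)]
            r=cv2.minAreaRect((Q[:,:2]*1e4).astype(np.float32))
            ax=cv2.boxPoints(r)/1e4; e=ax[1]-ax[0],ax[2]-ax[1]; L=max(e,key=np.linalg.norm)
            print(n,s[i],c[i].round(1),'ctr',np.array(r[0])/1e4,'size',np.array(r[1])/1e4,'ang',np.arctan2(L[1],L[0]).round(3),'zmax',np.percentile(Q[:,2],[50,98]).round(4))
# table z
print(P[300,200],P[340,330])
```

```text
red [267 292  16  53 301] [273.8 317.4] ctr [0.35621248 0.30279043] size [0.08912711 0.02031177] ang 0.1 zmax [0.0199 0.0233]
yellow [371 239  37  49 462] [388.5 264.2] ctr [0.45435132 0.10558   ] size [0.08943817 0.02241153] ang 0.533 zmax [0.0187 0.0232]
[ 0.38659277  0.43711495 -0.00335703] [ 0.32049932  0.20627456 -0.00445185]
```

View pics/t0z.png

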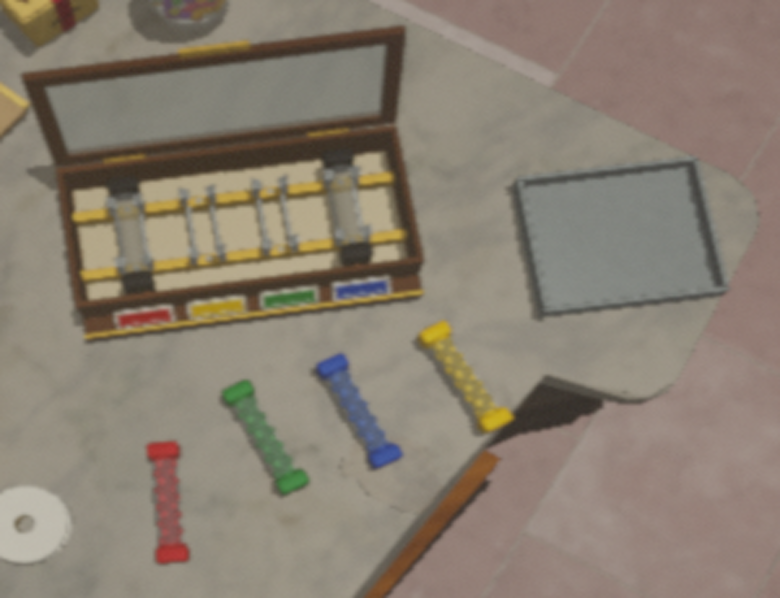

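View pics/s0z.png

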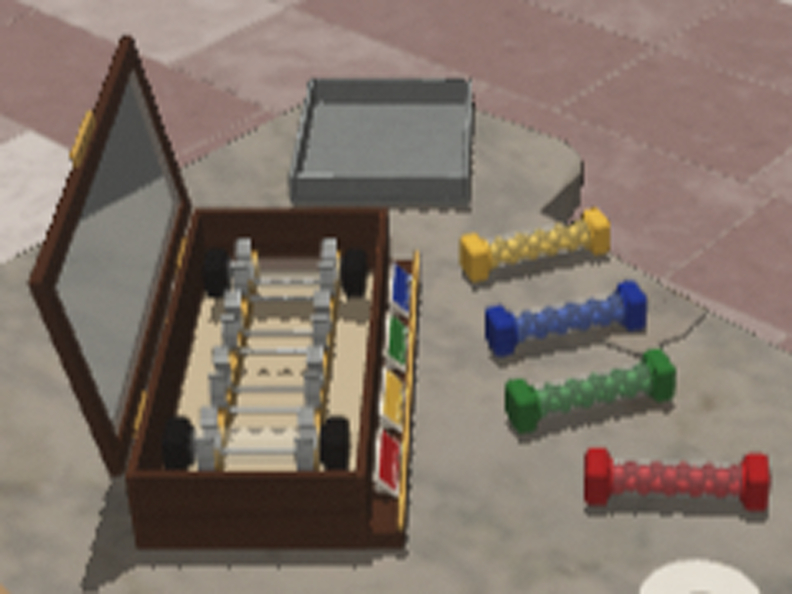

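```bash
cat >> h.py <<'E'
def proj(n,P):
    c,Rm,t=cam(n); q=np.asarray(P)@Rm.T+t; return np.stack([q[:,0]/q[:,2]*c['fx']+c['cx'],q[:,1]/q[:,2]*c['fy']+c['cy']],1)
def obj(p,L):
    x,y,a=p; L=np.atleast_2d(np.array(L,float)); c,s=np.cos(a),np.sin(a)
    return np.stack([x+c*L[:,0]-s*L[:,1],y+s*L[:,0]+c*L[:,1],L[:,2]],1)
E
python3 - <<'E'
from h import *
P=np.load('P0.npy');v,u=np.mgrid[0:480,0:640]
m=(P[...,2]>.036)&(P[...,2]<.052)&(u>225)&(u<380)&(v>140)&(v<250)
Q=P[m];r=cv2.minAreaRect((Q[:,:2]*1e4).astype(np.float32));print(len(Q),r)
im=cv2.imread('pics/t0.png');im[m]=(0,255,255)
m2=(P[...,2]>.008)&(P[...,2]<.03)&(u>400)&(u<495)&(v>160)&(v<245)
r=cv2.minAreaRect((P[m2][:,:2]*1e4).astype(np.float32));print(m2.sum(),r);im[m2]=(255,0,255)
for a,b in((40,'tbl'),):
    pass
cv2.imwrite('pics/m.png',cv2.resize(im[100:260,220:500],None,fx=2.8,fy=2.8,interpolation=cv2.INTER_NEAREST))
im=cv2.imread('pics/t0.png')
cv2.imwrite('pics/c1.png',cv2.resize(im[105:255,215:385],None,fx=4,fy=4,interpolation=cv2.INTER_CUBIC))
E
```

```text
2733 ((5731.42333984375, 2607.728759765625), (1166.6309814453125, 2363.9345703125), 9.39496898651123)
914 ((5697.337890625, -47.133544921875), (1131.1591796875, 1319.294677734375), 8.5399808883667)
```

View pics/m.png

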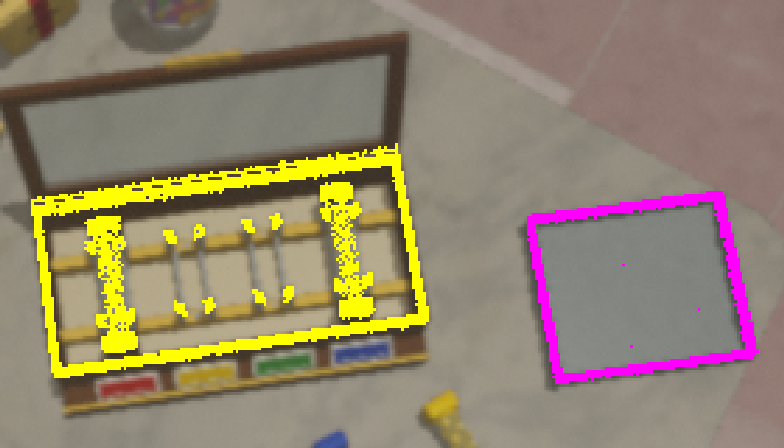

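View pics/c1.png

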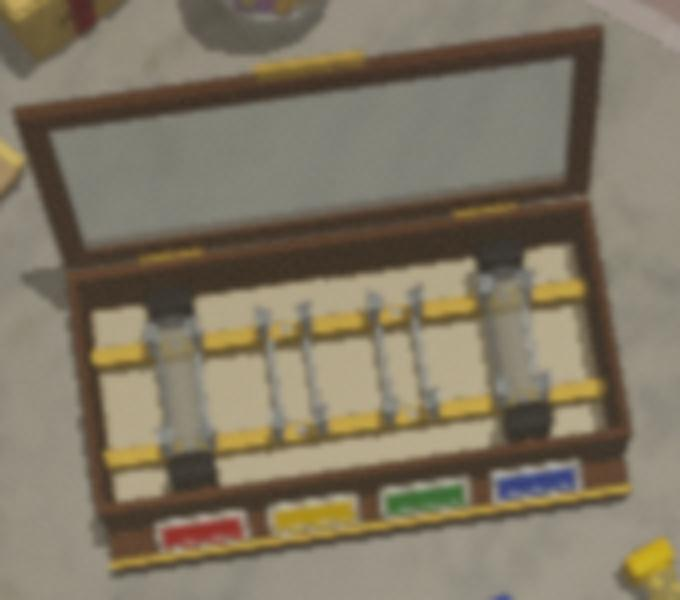

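Run:
```python
from h import *
from scipy.optimize import least_squares
px=np.array([(101,514),(629,436),(586,203),(71,272),(111,568),(630,489)])/4.+[215,105]
L=np.array([(-56,118,47),(-56,-118,47),(56,-118,47),(56,118,47),(-74,118,12),(-74,-118,12)])/1e3
f=lambda p:(proj('top',obj(p,L))-px).ravel()
r=least_squares(f,[.573,.26,.16]);p=r.x;print('case',p,np.round(r.fun.reshape(-1,2),1).tolist())
im=cv2.imread('pics/t0.png')
for n in('top','side'):
    im=cv2.imread('pics/%s0.png'%n[0]);o=(215,105) if n=='top' else (190,150)
    z=cv2.resize(im[o[1]:o[1]+150,o[0]:o[0]+170],None,fx=4,fy=4,interpolation=cv2.INTER_CUBIC)
    for A in([L[0],L[1],L[2],L[3]],[L[4],L[5]],[(-.024,.113,.021),(-.024,-.113,.021)],[(.024,.113,.021),(.024,-.113,.021)]):
        q=(proj(n,obj(p,A))-o)*4+2;cv2.polylines(z,[q.astype(int)],len(A)>2,(0,255,0),1)
    for y in(-75,-25,25,75):
        q=(proj(n,obj(p,[(-.045,y/1e3,.03),(.045,y/1e3,.03)]))-o)*4+2;cv2.polylines(z,[q.astype(int)],False,(0,0,255),1)
    cv2.imwrite('pics/f%s.png'%n,z)
# tray corners rim z=20
P=np.load('P0.npy')
```

```text
case [0.57118187 0.25942219 0.16463208] [[-1.8, 0.0], [1.5, -0.2], [1.4, -1.9], [-1.7, -0.5], [-0.2, 0.9], [0.8, 1.4]]
```

View pics/ftop.png

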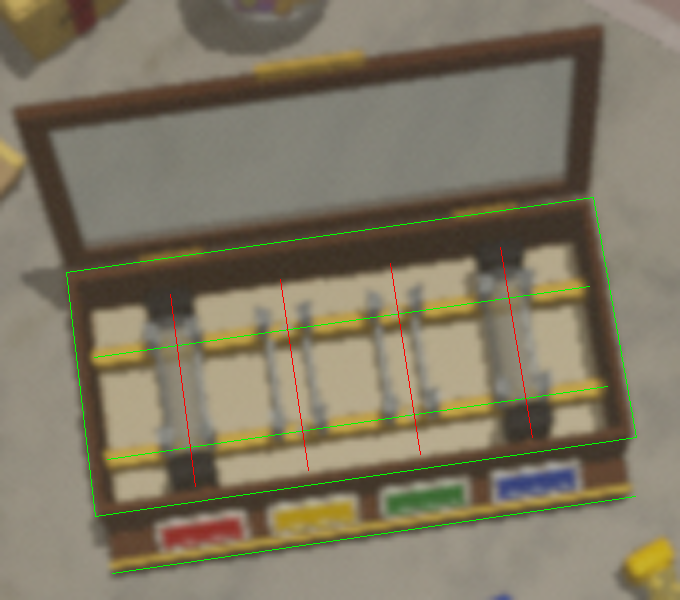

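View pics/fside.png

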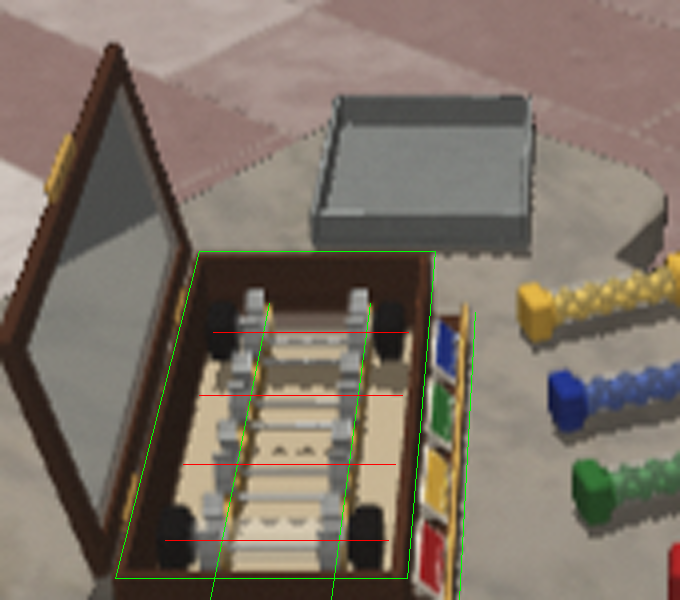

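Run:
```python
from h import *
im=cv2.imread('pics/t0.png');hsv=cv2.cvtColor(im,cv2.COLOR_BGR2HSV)
T=dict(red=[(164,450),(172,553)],green=[(238,391),(292,482)],blue=[(332,366),(386,456)],yellow=[(436,334),(497,419)])
for n,q in T.items():
    q=np.array(q)/[2.6,2.3]+[210,100];a,b=[onz('top',*x,.014) for x in q];m=(a+b)/2;d=a-b
    h=[hsv[int(round(x[1])),int(round(x[0]))] for x in q];mid=q.mean(0)
    print(n,m.round(4),np.linalg.norm(d[:2]).round(4),'yaw',np.arctan2(d[1],d[0]).round(3),h,hsv[int(mid[1]),int(mid[0])])
```

```text
red [0.3561 0.3026 0.014 ] 0.0769 yaw 0.101 [array([  1, 173, 172], dtype=uint8), array([  1, 176, 171], dtype=uint8)] [  2  96 138]
green [0.4059 0.2392 0.014 ] 0.0782 yaw 0.498 [array([ 59, 122, 134], dtype=uint8), array([ 59, 116, 136], dtype=uint8)] [ 58  64 123]
blue [0.4263 0.1762 0.014 ] 0.0777 yaw 0.489 [array([113, 141, 155], dtype=uint8), array([112, 146, 155], dtype=uint8)] [111  68 124]
yellow [0.4541 0.1034 0.014 ] 0.0769 yaw 0.551 [array([ 25, 209, 196], dtype=uint8), array([ 25, 210, 198], dtype=uint8)] [ 23 117 150]
```

```bash
cat >> h.py <<'E'
CASE=np.array([.57118,.25942,.1646])
def tubes(im=None):
    if im is None: im,_=look('top')
    hsv=cv2.cvtColor(im,cv2.COLOR_BGR2HSV);H,S=hsv[...,0].astype(int),hsv[...,1]
    out={}
    for n,h,s in(('red',1,140),('yellow',25,165),('green',59,90),('blue',113,110)):
        m=(abs((H-h+90)%180-90)<7)&(S>s)&(hsv[...,2]>60)
        m[:120]=0;m[360:]=0;m[:,:225]=0
        k,l,stt,c=cv2.connectedComponentsWithStats(m.astype(np.uint8))
        cs=[onz('top',*c[i],.014) for i in range(1,k) if stt[i,4]>=20]
        best=[]
        for i in range(len(cs)):
            for j in range(i):
                d=cs[i]-cs[j];L=np.hypot(*d[:2])
                if .068<L<.088:
                    if d[0]<0:d=-d
                    best.append((*((cs[i]+cs[j])/2)[:2].round(4),np.arctan2(d[1],d[0]).round(3),L.round(4)))
        out[n]=best
    return out
def goto(x,y,z,yaw,rd=True):
    "tool down pose -> delta in present tool axes (tcp target)"
    s=st();M=R.from_quat(s['eef_rot']);d=M.inv().apply(np.array([x,y,z])-s['tcp_pos'])*1e3
    T=R.from_matrix(np.array([[np.cos(yaw),np.sin(yaw),0],[np.sin(yaw),-np.cos(yaw),0],[0,0,-1]]))
    print('delta',d.round(1),'ang',(M.inv()*T).as_rotvec().round(3))
E
python3 - <<'E'
from h import *
print(tubes(cv2.imread('pics/t0.png')))
for q,y in((((168,303),(192,470)),.075),(((498,255),(527,420)),-.075)):
    a,b=[onz('top',*(np.array(x)/4+[215,105]),.036) for x in q];print((a+b)/2,np.linalg.norm(a-b),np.arctan2(*(a-b)[[1,0]]),obj(CASE,(0,y,.03)))
goto(*obj(CASE,(0,-.075,.1))[0],.1646)
E
```

```text
{'red': [(np.float64(0.3564), np.float64(0.3037), np.float64(0.111), np.float64(0.0764))], 'yellow': [(np.float64(0.4548), np.float64(0.1049), np.float64(0.544), np.float64(0.0766))], 'green': [(np.float64(0.4771), np.float64(0.2416), np.float64(-0.425), np.float64(0.0821)), (np.float64(0.4063), np.float64(0.24), np.float64(0.507), np.float64(0.0764))], 'blue': [(np.float64(0.4274), np.float64(0.1772), np.float64(0.484), np.float64(0.0759))]}
[0.55803334 0.33322793 0.036     ] 0.0778653445416381 0.1747422075457679 [[0.55889067 0.3334063  0.03      ]]
[0.58292508 0.18655813 0.036     ] 0.07769059821653168 0.16994401360944023 [[0.58346933 0.1854337  0.03      ]]
t 0.15 tcp [ 0.14   -0.609   0.2529] F [ 0.3  0.7 -0.5] w 0.0854
R [[0.975, 0.224, -0.0], [0.224, -0.975, 0.001], [0.0, -0.001, -1.0]] q [-1.45  0.49  1.56  0.    1.09 -0.11]
delta [ 610.1 -674.9  153.5] ang [-0.001 -0.     0.061]
```

>>> {"op": "carry_out", "data": {"plan": [{"hand":0,"delta_pos":[225,-132,0],"angular":[0,0,0]},{"hand":0,"delta_pos":[451,-265,0],"angular":[0,0,0]},{"hand":0,"delta_pos":[451,-265,0],"angular":[0,0,0]},{"hand":0,"delta_pos":[451,-265,0],"angular":[0,0,0]},{"hand":0,"delta_pos":[451,-265,0],"angular":[0,0,0]},{"hand":0,"delta_pos":[451,-265,0],"angular":[0,0,0]},{"hand":0,"delta_pos":[451,-265,0],"angular":[0,0,0]},{"hand":0,"delta_pos":[451,-265,0],"angular":[0,0,0]},{"hand":0,"delta_pos":[451,-265,0],"angular":[0,0,0]},{"hand":0,"delta_pos":[451,-265,0],"angular":[0,0,0]},{"hand":0,"delta_pos":[451,-265,0],"angular":[0,0,0]},{"hand":0,"delta_pos":[451,-265,0],"angular":[0,0,0]}], "force": 60}}

```text
time: 1.35
tcp_pos: [0.5219, -0.2476, 0.2529]
eef_rot: [0.993, 0.114, -0.0, -0.0]
force: [-0.5, -1.0, -0.9]
width: 0.0429
```

```bash
sed -i 's/^CASE=.*/CASE=np.array([.5708,.2597,.168])/' h.py
python3 - <<'E'
from h import *
goto(*obj(CASE,(0,-.075,.15))[0],.168)
E
```

```text
t 1.35 tcp [ 0.5219 -0.2476  0.2529] F [-0.5 -1.  -0.9] w 0.0429
R [[0.974, 0.227, -0.0], [0.227, -0.974, 0.0], [-0.0, -0.0, -1.0]] q [-0.56  0.42  1.68  0.    1.04  0.78]
delta [ 158.4 -408.   103.1] ang [-0.     0.     0.061]
```

>>> {"op": "carry_out", "data": {"plan": [{"hand":0,"delta_pos":[158,-408,50],"angular":[0,0,0.061]},{"hand":0,"delta_pos":[158,-408,50],"angular":[0,0,0.061]},{"hand":0,"delta_pos":[158,-408,50],"angular":[0,0,0.061]},{"hand":0,"delta_pos":[158,-408,50],"angular":[0,0,0.061]},{"hand":0,"delta_pos":[158,-408,50],"angular":[0,0,0.061]},{"hand":0,"delta_pos":[158,-408,50],"angular":[0,0,0.061]},{"hand":0,"delta_pos":[158,-408,50],"angular":[0,0,0.061]},{"hand":0,"delta_pos":[158,-408,103],"angular":[0,0,0.061]},{"hand":0,"delta_pos":[158,-408,103],"angular":[0,0,0.061]},{"hand":0,"delta_pos":[158,-408,150],"angular":[0,0,0.061]},{"hand":0,"delta_pos":[158,-408,150],"angular":[0,0,0.061]},{"hand":0,"delta_pos":[158,-408,150],"angular":[0,0,0.061]}]}}

```text
time: 2.55
tcp_pos: [0.5826, 0.1821, 0.1031]
eef_rot: [0.997, 0.082, -0.001, 0.0]
force: [0.2, 0.2, -0.3]
width: 0.0428
```

Run:
```python
from h import *
goto(*obj(CASE,(0,-.075,.03))[0],.168)
for n in('top','side'):
    im,_=look(n);o=(230,90) if n=='top' else (180,120)
    cv2.imwrite('pics/a1%s.png'%n,cv2.resize(im[o[1]:o[1]+180,o[0]:o[0]+200],None,fx=3,fy=3,interpolation=cv2.INTER_CUBIC))
    print(proj(n,[arm.get_state()['tcp_pos']]))
```

```text
t 2.55 tcp [0.5826 0.1821 0.1031] F [ 0.2  0.2 -0.3] w 0.0428
R [[0.987, 0.164, -0.002], [0.164, -0.987, -0.001], [-0.002, 0.0, -1.0]] q [ 0.19  0.65  1.73 -0.    0.76  1.6 ]
delta [ 1.5 -3.6 73.1] ang [ 0.     0.002 -0.004]
[[348.15180497 175.60342426]]
[[264.83980705 196.1053644 ]]
```

View pics/a1side.png

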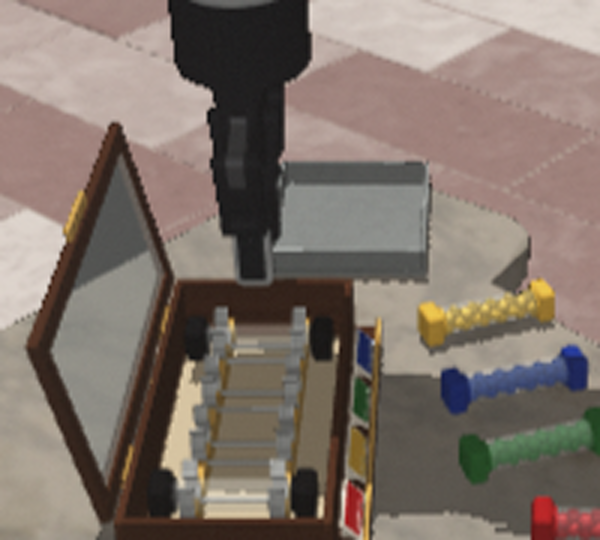

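View pics/a1top.png

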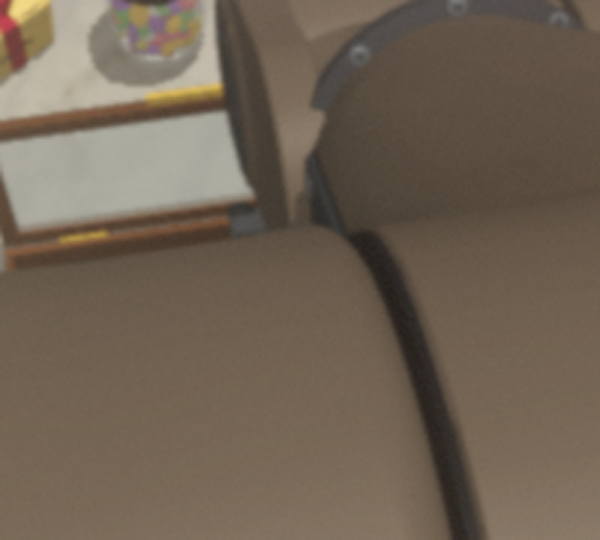

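>>> {"op": "carry_out", "data": {"plan": [{"hand":0,"delta_pos":[0,0,25],"angular":[0,0,0]},{"hand":0,"delta_pos":[0,0,45],"angular":[0,0,0]},{"hand":0,"delta_pos":[0,0,58],"angular":[0,0,0]},{"hand":0,"delta_pos":[0,0,68],"angular":[0,0,0]},{"hand":0,"delta_pos":[0,0,68],"angular":[0,0,0]},{"hand":0,"delta_pos":[0,0,68],"angular":[0,0,0]}]}}

```text
time: 3.25
tcp_pos: [0.5832, 0.183, 0.0361]
eef_rot: [0.997, 0.082, 0.0, 0.0]
force: [-0.9, -0.3, 0.0]
width: 0.043
```

Run:
```python
from h import *
goto(*obj(CASE,(0,-.075,.035))[0],.168)
```

```text
t 3.25 tcp [0.5832 0.183  0.0361] F [-0.9 -0.3  0. ] w 0.043
R [[0.986, 0.164, 0.001], [0.164, -0.986, 0.0], [0.001, 0.0, -1.0]] q [ 0.2   0.75  1.76 -0.    0.63  1.6 ]
delta [ 0.5 -2.7  1.1] ang [ 0.    -0.001 -0.003]
```

>>> {"op": "carry_out", "data": {"plan": [{"hand":0,"delta_pos":[0.5,-2.5,1],"angular":[0,0,0]},{"hand":0,"delta_pos":[0.5,-2.5,1],"angular":[0,0,0]},{"hand":-1,"delta_pos":[0.5,-2.5,1],"angular":[0,0,0]},{"hand":-1,"delta_pos":[0.5,-2.5,1],"angular":[0,0,0]},{"hand":-1,"delta_pos":[0.5,-2.5,1],"angular":[0,0,0]},{"hand":-1,"delta_pos":[0.5,-2.5,1],"angular":[0,0,0]},{"hand":-1,"delta_pos":[0.5,-2.5,1],"angular":[0,0,0]},{"hand":-1,"delta_pos":[0.5,-2.5,1],"angular":[0,0,0]}]}}

```text
time: 4.05
tcp_pos: [0.583, 0.1857, 0.0346]
eef_rot: [0.997, 0.082, 0.0, 0.0]
force: [-0.6, -0.6, 5.2]
width: 0.016
```

Run:
```python
from h import *
goto(*obj(CASE,(0,-.075,.035))[0],.168)
```

```text
t 4.05 tcp [0.583  0.1857 0.0346] F [-0.6 -0.6  5.2] w 0.016
R [[0.986, 0.164, 0.0], [0.164, -0.986, 0.0], [0.0, 0.0, -1.0]] q [ 0.2   0.75  1.76 -0.    0.63  1.61]
delta [ 0.3  0.  -0.4] ang [ 0.    -0.    -0.003]
```

>>> {"op": "carry_out", "data": {"plan": [{"hand":-1,"delta_pos":[0,0,-10],"angular":[0,0,0]},{"hand":-1,"delta_pos":[0,0,-20],"angular":[0,0,0]},{"hand":-1,"delta_pos":[0,0,-35],"angular":[0,0,0]},{"hand":-1,"delta_pos":[0,0,-60],"angular":[0,0,0]},{"hand":-1,"delta_pos":[0,0,-80],"angular":[0,0,0]},{"hand":-1,"delta_pos":[0,0,-80],"angular":[0,0,0]}]}}

```text
time: 4.65
tcp_pos: [0.5842, 0.186, 0.1183]
eef_rot: [0.997, 0.082, 0.003, -0.0]
force: [-0.6, -0.6, -0.6]
width: 0.0157
```

```bash
cat >> h.py <<'E'
TRAY=np.array([.5697,-.0047,.149])
def vs(f,o=(180,120),w=(200,180),n='side'):
    im,_=look(n);cv2.imwrite('pics/%s.png'%f,cv2.resize(im[o[1]:o[1]+w[1],o[0]:o[0]+w[0]],None,fx=3,fy=3,interpolation=cv2.INTER_CUBIC))
E
python3 - <<'E'
from h import *
vs('a2')
goto(*obj(TRAY,(0,-.03,.05))[0],.149)
E
```

```text
t 4.7 tcp [0.5835 0.1859 0.1166] F [ 0.2 -0.5 -1.4] w 0.0161
R [[0.986, 0.164, 0.004], [0.164, -0.986, 0.001], [0.004, -0.0, -1.0]] q [ 0.2   0.63  1.72 -0.    0.78  1.61]
delta [-45.6 215.8  66.4] ang [-0.    -0.004  0.016]
```

View pics/a2.png

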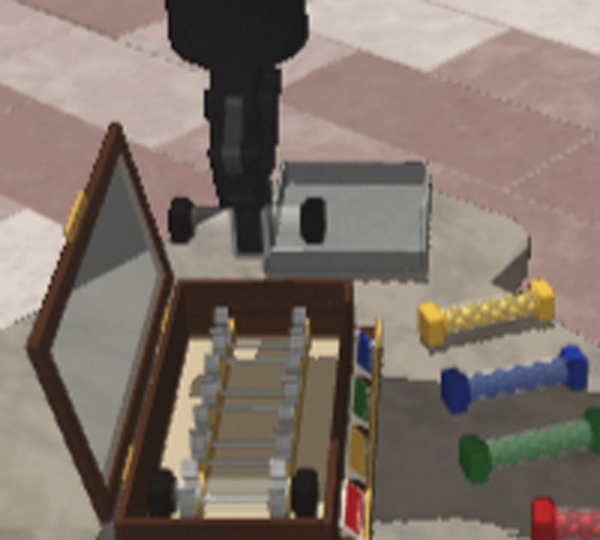

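>>> {"op": "carry_out", "data": {"plan": [{"hand":-1,"delta_pos":[-23,108,0],"angular":[0,0,0.016]},{"hand":-1,"delta_pos":[-46,211,0],"angular":[0,0,0.016]},{"hand":-1,"delta_pos":[-46,211,0],"angular":[0,0,0.016]},{"hand":-1,"delta_pos":[-46,211,0],"angular":[0,0,0.016]},{"hand":-1,"delta_pos":[-46,211,0],"angular":[0,0,0.016]},{"hand":-1,"delta_pos":[-46,211,35],"angular":[0,0,0.016]},{"hand":-1,"delta_pos":[-46,211,60],"angular":[0,0,0.016]},{"hand":-1,"delta_pos":[-46,211,75],"angular":[0,0,0.016]},{"hand":-1,"delta_pos":[-46,211,84],"angular":[0,0,0.016]},{"hand":-1,"delta_pos":[-46,211,84],"angular":[0,0,0.016]},{"hand":-1,"delta_pos":[-46,211,84],"angular":[0,0,0.016]}]}}

```text
time: 5.8
tcp_pos: [0.5723, -0.0298, 0.0307]
eef_rot: [0.997, 0.074, 0.0, 0.0]
force: [-0.4, 0.3, -0.1]
width: 0.016
```

Run:
```python
from h import *
vs('a3')
goto(*obj(TRAY,(0,-.025,.03))[0],.149)
```

```text
t 5.85 tcp [ 0.5725 -0.0299  0.031 ] F [-0.1  0.2  0.1] w 0.0163
R [[0.989, 0.149, 0.001], [0.149, -0.989, -0.0], [0.001, 0.0, -1.0]] q [-0.17  0.72  1.86 -0.    0.55  1.25]
delta [ 1.  -0.3  1. ] ang [ 0.    -0.001  0.   ]
```

View pics/a3.png

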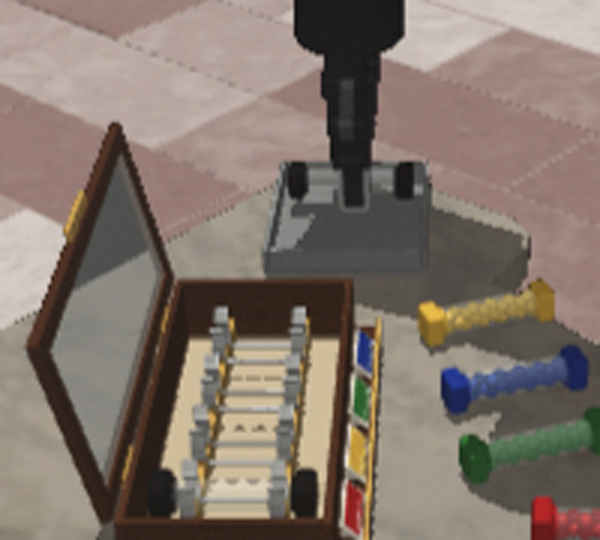

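>>> {"op": "carry_out", "data": {"plan": [{"hand":-0.3,"delta_pos":[0,0,1],"angular":[0,0,0]},{"hand":-0.3,"delta_pos":[0,0,1],"angular":[0,0,0]},{"hand":-0.3,"delta_pos":[0,0,1],"angular":[0,0,0]},{"hand":-0.3,"delta_pos":[0,0,-20],"angular":[0,0,0]},{"hand":-0.3,"delta_pos":[0,0,-60],"angular":[0,0,0]},{"hand":-0.3,"delta_pos":[0,0,-100],"angular":[0,0,0]},{"hand":0,"delta_pos":[0,0,-100],"angular":[0,0,0]}]}}

```text
time: 6.55
tcp_pos: [0.574, -0.0302, 0.1351]
eef_rot: [0.997, 0.074, 0.004, 0.001]
force: [0.2, -0.6, -0.2]
width: 0.0422
```

Run:
```python
from h import *
vs('a4')
goto(*obj(CASE,(0,.075,.1))[0],.168)
```

```text
t 6.6 tcp [ 0.573  -0.0302  0.1328] F [-0.5 -0.2 -1.1] w 0.0425
R [[0.989, 0.148, 0.005], [0.148, -0.989, -0.001], [0.005, 0.002, -1.0]] q [-0.17  0.57  1.81 -0.    0.76  1.25]
delta [  39.2 -362.    32.4] ang [ 0.002 -0.005 -0.019]
```

View pics/a4.png

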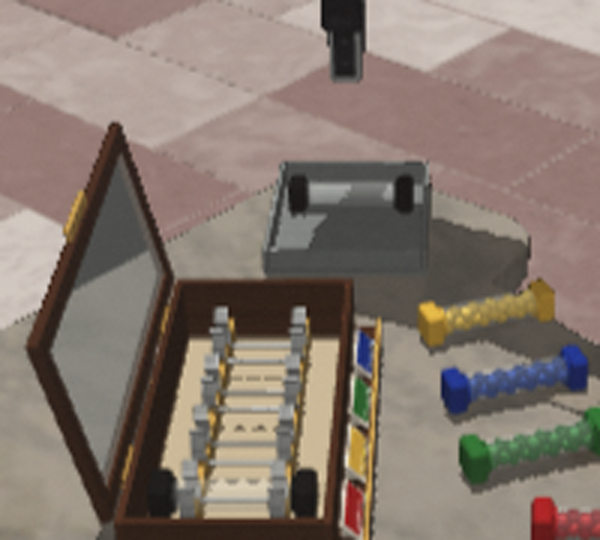

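Empty 1 lies in the tray. Next the red bay's empty; last delta gave -0.016 for the commanded turn.

>>> {"op": "carry_out", "data": {"plan": [{"hand":0,"delta_pos":[20,-180,-10],"angular":[0,0,-0.019]},{"hand":0,"delta_pos":[39,-362,-10],"angular":[0,0,-0.019]},{"hand":0,"delta_pos":[39,-362,-10],"angular":[0,0,-0.019]},{"hand":0,"delta_pos":[39,-362,-10],"angular":[0,0,-0.019]},{"hand":0,"delta_pos":[39,-362,-10],"angular":[0,0,-0.019]},{"hand":0,"delta_pos":[39,-362,-10],"angular":[0,0,-0.019]},{"hand":0,"delta_pos":[39,-362,-10],"angular":[0,0,-0.019]},{"hand":0,"delta_pos":[39,-362,-10],"angular":[0,0,-0.019]},{"hand":0,"delta_pos":[39,-362,30],"angular":[0,0,-0.019]},{"hand":0,"delta_pos":[39,-362,34],"angular":[0,0,-0.019]},{"hand":0,"delta_pos":[39,-362,34],"angular":[0,0,-0.019]},{"hand":0,"delta_pos":[39,-362,34],"angular":[0,0,-0.019]}]}}

```text
time: 7.8
tcp_pos: [0.5576, 0.3331, 0.097]
eef_rot: [0.997, 0.083, 0.0, -0.0]
force: [0.7, 0.7, -0.6]
width: 0.0428
```

Run:
```python
from h import *
vs('a5')
goto(*obj(CASE,(0,.075,.035))[0],.168)
```

```text
t 7.85 tcp [0.5577 0.3332 0.0974] F [ 0.5 -0.2  0.1] w 0.0427
R [[0.986, 0.166, 0.001], [0.166, -0.986, 0.0], [0.001, -0.0, -1.0]] q [ 0.44  0.7   1.63 -0.    0.81  1.84]
delta [ 0.5 -0.3 62.4] ang [-0.    -0.001 -0.001]
```

View pics/a5.png

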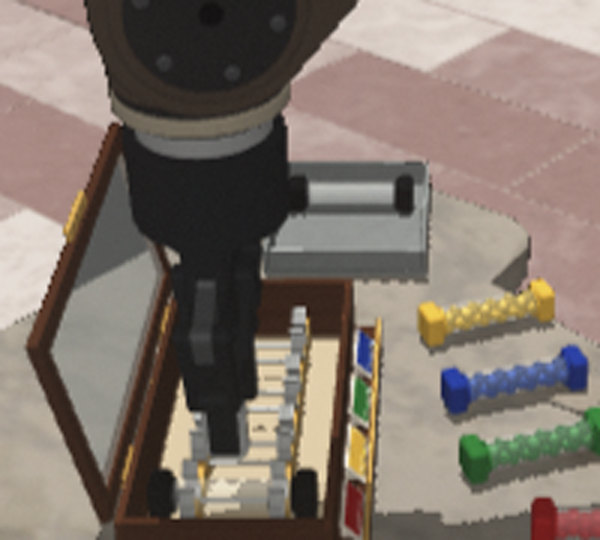

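>>> {"op": "carry_out", "data": {"plan": [{"hand":0,"delta_pos":[0,0,25],"angular":[0,0,0]},{"hand":0,"delta_pos":[0,0,45],"angular":[0,0,0]},{"hand":0,"delta_pos":[0,0,58],"angular":[0,0,0]},{"hand":0,"delta_pos":[0,0,62],"angular":[0,0,0]},{"hand":0,"delta_pos":[0,0,62],"angular":[0,0,0]},{"hand":-1,"delta_pos":[0,0,62],"angular":[0,0,0]},{"hand":-1,"delta_pos":[0,0,62],"angular":[0,0,0]},{"hand":-1,"delta_pos":[0,0,62],"angular":[0,0,0]},{"hand":-1,"delta_pos":[0,0,62],"angular":[0,0,0]},{"hand":-1,"delta_pos":[0,0,62],"angular":[0,0,0]},{"hand":-1,"delta_pos":[0,0,62],"angular":[0,0,0]}]}}

```text
time: 8.95
tcp_pos: [0.5575, 0.3339, 0.0353]
eef_rot: [0.996, 0.084, 0.001, -0.0]
force: [-1.0, -0.9, 6.5]
width: 0.0165
```

>>> {"op": "carry_out", "data": {"plan": [{"hand":-1,"delta_pos":[0,0,-10],"angular":[0,0,0]},{"hand":-1,"delta_pos":[0,0,-20],"angular":[0,0,0]},{"hand":-1,"delta_pos":[0,0,-35],"angular":[0,0,0]},{"hand":-1,"delta_pos":[0,0,-60],"angular":[0,0,0]},{"hand":-1,"delta_pos":[0,0,-85],"angular":[0,0,0]},{"hand":-1,"delta_pos":[0,0,-85],"angular":[0,0,0]}]}}

```text
time: 9.55
tcp_pos: [0.5584, 0.3347, 0.1242]
eef_rot: [0.996, 0.084, 0.003, -0.001]
force: [0.9, -0.2, 0.2]
width: 0.0161
```

Run:
```python
from h import *
vs('a6')
goto(*obj(TRAY,(0,.025,.03))[0],.149)
```

```text
t 9.6 tcp [0.5578 0.3343 0.1222] F [ 0.3  0.5 -0.5] w 0.0161
R [[0.986, 0.167, 0.004], [0.167, -0.986, 0.002], [0.004, -0.001, -1.0]] q [0.44 0.67 1.62 0.   0.85 1.84]
delta [-44.8 311.4  91.6] ang [-0.001 -0.004  0.019]
```

View pics/a6.png

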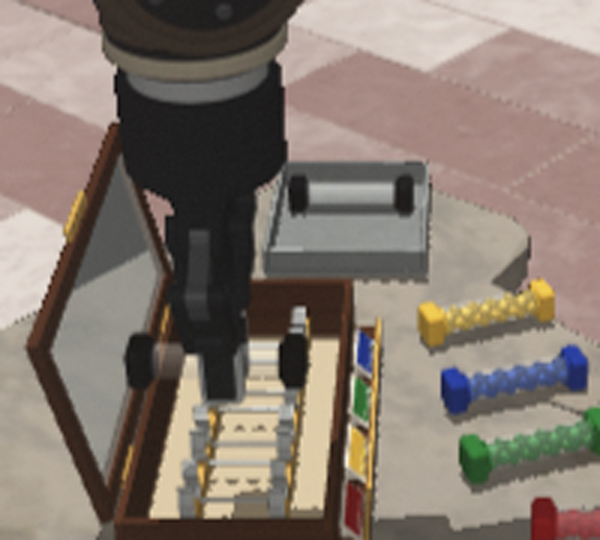

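Second empty is out (caps at a6 (138,362), (293,362)). Carry it to the tray.

>>> {"op": "carry_out", "data": {"plan": [{"hand":-1,"delta_pos":[-22,155,-5],"angular":[0,0,0.019]},{"hand":-1,"delta_pos":[-45,311,-5],"angular":[0,0,0.019]},{"hand":-1,"delta_pos":[-45,311,-5],"angular":[0,0,0.019]},{"hand":-1,"delta_pos":[-45,311,-5],"angular":[0,0,0.019]},{"hand":-1,"delta_pos":[-45,311,-5],"angular":[0,0,0.019]},{"hand":-1,"delta_pos":[-45,311,-5],"angular":[0,0,0.019]},{"hand":-1,"delta_pos":[-45,311,-5],"angular":[0,0,0.019]},{"hand":-1,"delta_pos":[-45,311,40],"angular":[0,0,0.019]},{"hand":-1,"delta_pos":[-45,311,70],"angular":[0,0,0.019]},{"hand":-1,"delta_pos":[-45,311,85],"angular":[0,0,0.019]},{"hand":-1,"delta_pos":[-45,311,92],"angular":[0,0,0.019]},{"hand":-1,"delta_pos":[-45,311,92],"angular":[0,0,0.019]}]}}

```text
time: 10.8
tcp_pos: [0.5644, 0.02, 0.0273]
eef_rot: [0.997, 0.075, -0.0, -0.0]
force: [0.6, 0.6, -0.5]
width: 0.0158
```

Run:
```python
from h import *
vs('a7')
goto(*obj(TRAY,(0,.025,.03))[0],.149)
```

```text
t 10.85 tcp [0.5647 0.02   0.0276] F [-0.4 -0.2  0.1] w 0.0159
R [[0.989, 0.149, 0.0], [0.149, -0.989, -0.0], [0.0, 0.0, -1.0]] q [-0.08  0.72  1.88 -0.    0.53  1.34]
delta [ 1.3  0.2 -2.4] ang [ 0. -0.  0.]
```

View pics/a7.png

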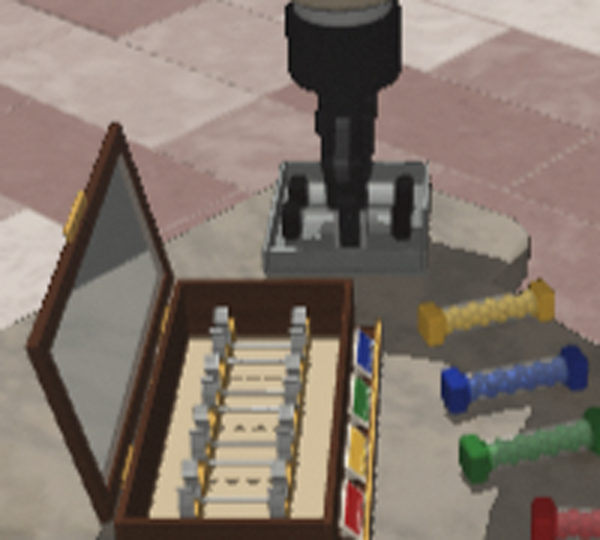

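>>> {"op": "carry_out", "data": {"plan": [{"hand":-0.3,"delta_pos":[0,0,0],"angular":[0,0,0]},{"hand":-0.3,"delta_pos":[0,0,0],"angular":[0,0,0]},{"hand":-0.3,"delta_pos":[0,0,0],"angular":[0,0,0]},{"hand":-0.3,"delta_pos":[0,0,-20],"angular":[0,0,0]},{"hand":-0.3,"delta_pos":[0,0,-60],"angular":[0,0,0]},{"hand":-0.3,"delta_pos":[0,100,-100],"angular":[0,0,0]},{"hand":0,"delta_pos":[0,200,-120],"angular":[0,0,0]},{"hand":0,"delta_pos":[0,200,-120],"angular":[0,0,0]},{"hand":0,"delta_pos":[0,200,-120],"angular":[0,0,0]}]}}

```text
time: 11.75
tcp_pos: [0.593, -0.1713, 0.1459]
eef_rot: [0.997, 0.074, 0.0, 0.0]
force: [0.5, 1.4, -0.9]
width: 0.0426
```

Run:
```python
from h import *
im,_=look('top','b0');T=tubes(im);print({k:[tuple(map(float,x)) for x in v] for k,v in T.items()})
x=T['yellow']
if x: goto(x[0][0],x[0][1],.1,x[0][2])
```

```text
{'red': [(0.3563, 0.3037, 0.119, 0.0763)], 'yellow': [(0.4549, 0.1049, 0.54, 0.0769)], 'green': [(0.4772, 0.2418, -0.421, 0.0823), (0.4062, 0.24, 0.508, 0.0766)], 'blue': [(0.4271, 0.1769, 0.477, 0.0769)]}
t 11.8 tcp [ 0.5948 -0.1781  0.148 ] F [-0.8 -5.3  1.8] w 0.0423
R [[0.989, 0.145, 0.005], [0.145, -0.989, -0.004], [0.005, 0.004, -1.0]] q [-0.4   0.6   1.68 -0.    0.86  1.03]
delta [ -97.5 -300.5   46.3] ang [ 0.005 -0.004 -0.394]
```

View pics/b0.png

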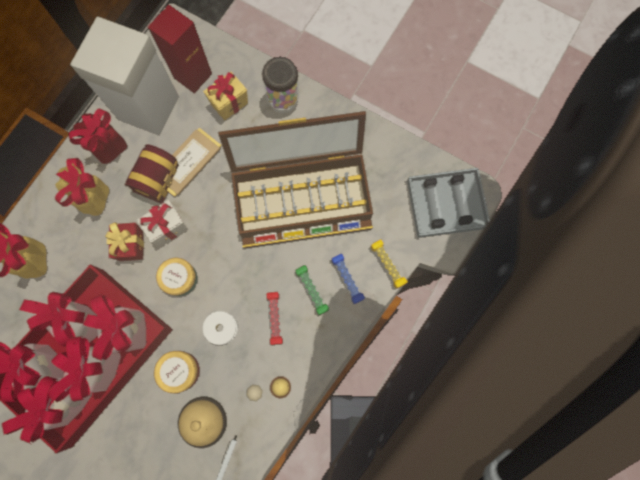

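>>> {"op": "carry_out", "data": {"plan": [{"hand":0,"delta_pos":[-50,-150,0],"angular":[0,0,-0.2]},{"hand":0,"delta_pos":[-97,-300,0],"angular":[0,0,-0.394]},{"hand":0,"delta_pos":[-97,-300,0],"angular":[0,0,-0.394]},{"hand":0,"delta_pos":[-97,-300,0],"angular":[0,0,-0.394]},{"hand":0,"delta_pos":[-97,-300,0],"angular":[0,0,-0.394]},{"hand":0,"delta_pos":[-97,-300,0],"angular":[0,0,-0.394]},{"hand":0,"delta_pos":[-97,-300,0],"angular":[0,0,-0.394]},{"hand":0,"delta_pos":[-97,-300,45],"angular":[0,0,-0.394]},{"hand":0,"delta_pos":[-97,-300,75],"angular":[0,0,-0.394]},{"hand":0,"delta_pos":[-97,-300,75],"angular":[0,0,-0.394]},{"hand":0,"delta_pos":[-97,-300,75],"angular":[0,0,-0.394]}]}}

```text
time: 12.9
tcp_pos: [0.4526, 0.1128, 0.0703]
eef_rot: [0.963, 0.268, -0.0, -0.0]
force: [-0.6, 0.7, 0.8]
width: 0.0424
```

Run:
```python
from h import *
vs('c1',(250,120))
goto(.4549,.1049,.025,.54)
```

```text
t 12.95 tcp [0.453  0.1127 0.0709] F [ 0.7 -0.4  0.7] w 0.0426
R [[0.856, 0.516, 0.001], [0.516, -0.856, -0.0], [0.001, 0.0, -1.0]] q [ 0.1   0.57  2.11 -0.    0.46  1.13]
delta [-2.5  7.7 45.9] ang [ 0.    -0.001  0.003]
```

View pics/c1.png

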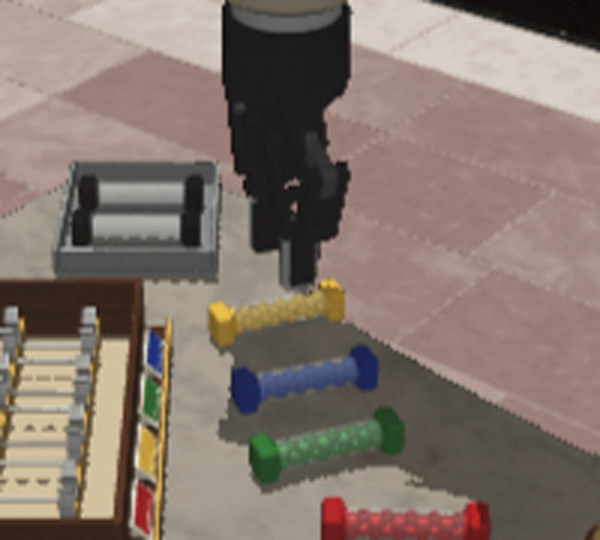

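>>> {"op": "carry_out", "data": {"plan": [{"hand":0,"delta_pos":[-2.5,7.7,10],"angular":[0,0,0.003]},{"hand":0,"delta_pos":[-2.5,7.7,30],"angular":[0,0,0.003]},{"hand":0,"delta_pos":[-2.5,7.7,41],"angular":[0,0,0.003]},{"hand":0,"delta_pos":[-2.5,7.7,45.5],"angular":[0,0,0.003]},{"hand":0,"delta_pos":[-2.5,7.7,45.5],"angular":[0,0,0.003]},{"hand":-1,"delta_pos":[-2.5,7.7,45.5],"angular":[0,0,0.003]},{"hand":-1,"delta_pos":[-2.5,7.7,45.5],"angular":[0,0,0.003]},{"hand":-1,"delta_pos":[-2.5,7.7,45.5],"angular":[0,0,0.003]},{"hand":-1,"delta_pos":[-2.5,7.7,45.5],"angular":[0,0,0.003]},{"hand":-1,"delta_pos":[-2.5,7.7,45.5],"angular":[0,0,0.003]},{"hand":-1,"delta_pos":[-2.5,7.7,45.5],"angular":[0,0,0.003]}], "force": 60}}

```text
time: 14.05
tcp_pos: [0.4546, 0.1049, 0.0251]
eef_rot: [0.964, 0.267, 0.001, 0.0]
force: [-1.7, -1.7, 5.9]
width: 0.0159
```

>>> {"op": "carry_out", "data": {"plan": [{"hand":-1,"delta_pos":[0,0,-20],"angular":[0,0,0]},{"hand":-1,"delta_pos":[0,0,-60],"angular":[0,0,0]},{"hand":-1,"delta_pos":[0,0,-100],"angular":[0,0,0]},{"hand":-1,"delta_pos":[0,0,-100],"angular":[0,0,0]},{"hand":-1,"delta_pos":[0,0,-100],"angular":[0,0,0]}]}}

```text
time: 14.55
tcp_pos: [0.4545, 0.105, 0.1253]
eef_rot: [0.964, 0.267, 0.001, 0.0]
force: [0.4, 0.0, 0.3]
width: 0.0158
```

Run:
```python
from h import *
vs('c2',(250,120))
goto(*obj(CASE,(0,.025,.125))[0],.168)
```

```text
t 14.6 tcp [0.4542 0.1049 0.1244] F [-1.2  0.5 -0.9] w 0.0157
R [[0.858, 0.514, 0.0], [0.514, -0.858, -0.0], [0.0, 0.0, -1.0]] q [ 0.09  0.47  2.07 -0.    0.6   1.12]
delta [188.7 -96.1  -0.6] ang [ 0.    -0.     0.372]
```

View pics/c2.png

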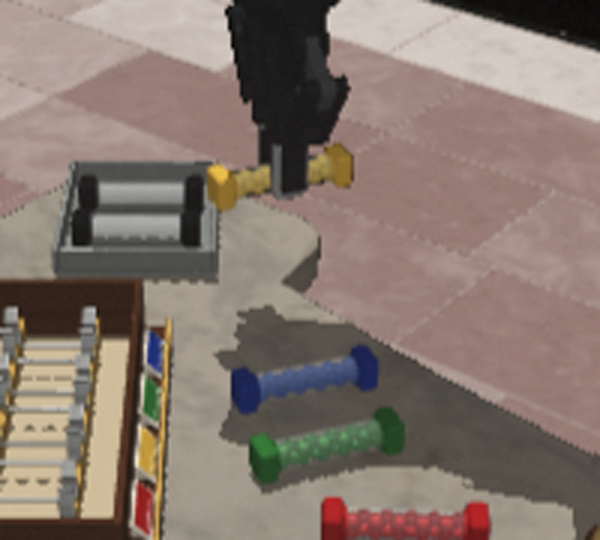

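>>> {"op": "carry_out", "data": {"plan": [{"hand":-1,"delta_pos":[95,-48,0],"angular":[0,0,0.15]},{"hand":-1,"delta_pos":[150,-75,0],"angular":[0,0,0.28]},{"hand":-1,"delta_pos":[189,-96,0],"angular":[0,0,0.372]},{"hand":-1,"delta_pos":[189,-96,0],"angular":[0,0,0.372]},{"hand":-1,"delta_pos":[189,-96,0],"angular":[0,0,0.372]},{"hand":-1,"delta_pos":[189,-96,0],"angular":[0,0,0.372]},{"hand":-1,"delta_pos":[189,-96,0],"angular":[0,0,0.372]},{"hand":-1,"delta_pos":[189,-96,25],"angular":[0,0,0.372]},{"hand":-1,"delta_pos":[189,-96,40],"angular":[0,0,0.372]},{"hand":-1,"delta_pos":[189,-96,40],"angular":[0,0,0.372]},{"hand":-1,"delta_pos":[189,-96,40],"angular":[0,0,0.372]}]}}

```text
time: 15.7
tcp_pos: [0.5671, 0.2838, 0.0844]
eef_rot: [0.997, 0.083, -0.0, 0.0]
force: [-0.1, 0.2, -1.0]
width: 0.0156
```

Run:
```python
from h import *
vs('c3')
goto(*obj(CASE,(0,.025,.044))[0],.168)
```

```text
t 15.75 tcp [0.5674 0.284  0.0849] F [-0.2 -0.5 -0.7] w 0.0158
R [[0.986, 0.167, 0.0], [0.167, -0.986, 0.0], [0.0, 0.0, -1.0]] q [ 0.36  0.7   1.68 -0.    0.76  1.76]
delta [-0.7 -0.4 40.9] ang [ 0.    -0.    -0.001]
```

View pics/c3.png

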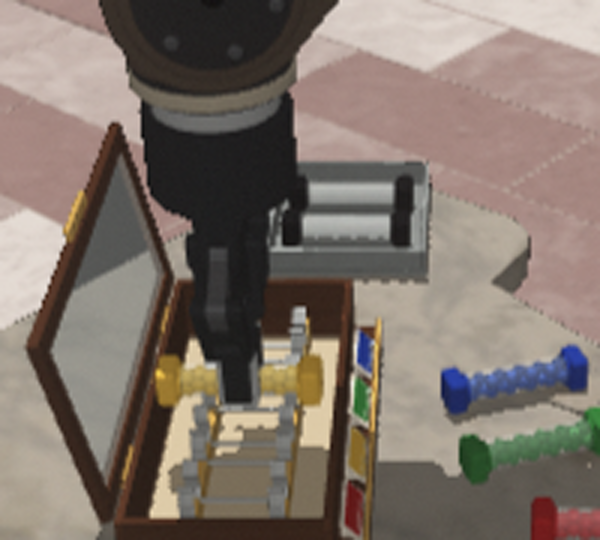

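>>> {"op": "carry_out", "data": {"plan": [{"hand":-1,"delta_pos":[-0.7,-0.4,12],"angular":[0,0,0]},{"hand":-1,"delta_pos":[-0.7,-0.4,22],"angular":[0,0,0]},{"hand":-1,"delta_pos":[-0.7,-0.4,27],"angular":[0,0,0]},{"hand":-1,"delta_pos":[-0.7,-0.4,32],"angular":[0,0,0]},{"hand":-1,"delta_pos":[-0.7,-0.4,37],"angular":[0,0,0]},{"hand":-1,"delta_pos":[-0.7,-0.4,41],"angular":[0,0,0]},{"hand":-1,"delta_pos":[-0.7,-0.4,42],"angular":[0,0,0]},{"hand":-1,"delta_pos":[-0.7,-0.4,42],"angular":[0,0,0]},{"hand":-1,"delta_pos":[-0.7,-0.4,42],"angular":[0,0,0]}], "force": 80}}

```text
time: 16.65
tcp_pos: [0.5666, 0.2844, 0.0439]
eef_rot: [0.996, 0.084, 0.0, 0.0]
force: [-5.0, -5.6, 20.1]
width: 0.0149
```

Run:
```python
from h import *
vs('c4');st()
```

```text
t 16.7 tcp [0.5666 0.2844 0.0439] F [-4.8 -5.9 22. ] w 0.0148
R [[0.986, 0.167, 0.001], [0.167, -0.986, -0.0], [0.001, 0.0, -1.0]] q [ 0.36  0.76  1.7  -0.    0.68  1.76]
```

View pics/c4.png

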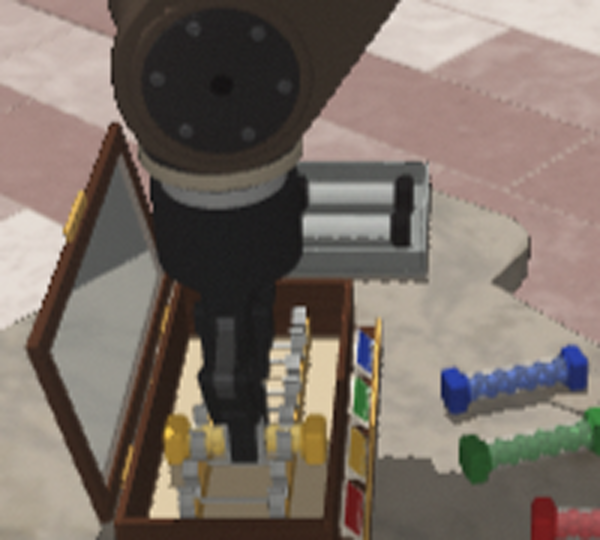

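>>> {"op": "carry_out", "data": {"plan": [{"hand":-0.2,"delta_pos":[0,0,-1],"angular":[0,0,0]},{"hand":-0.2,"delta_pos":[0,0,-1],"angular":[0,0,0]},{"hand":-0.2,"delta_pos":[0,0,-1],"angular":[0,0,0]},{"hand":-0.2,"delta_pos":[0,0,-30],"angular":[0,0,0]},{"hand":-0.2,"delta_pos":[0,0,-70],"angular":[0,0,0]},{"hand":0,"delta_pos":[0,50,-100],"angular":[0,0,0]},{"hand":0,"delta_pos":[0,300,-100],"angular":[0,0,0]},{"hand":0,"delta_pos":[0,300,-100],"angular":[0,0,0]},{"hand":0,"delta_pos":[0,300,-100],"angular":[0,0,0]},{"hand":0,"delta_pos":[0,300,-100],"angular":[0,0,0]},{"hand":0,"delta_pos":[0,300,-100],"angular":[0,0,0]},{"hand":0,"delta_pos":[0,300,-100],"angular":[0,0,0]}], "force": 60}}

```text
time: 17.9
tcp_pos: [0.6172, -0.0159, 0.1421]
eef_rot: [0.997, 0.082, 0.0, 0.0]
force: [-0.3, 0.8, -0.3]
width: 0.0428
```

```bash
cat >> h.py <<'E'
def look2(f):
    im,d=look('top');T=tubes(im);print({k:[tuple(map(float,x)) for x in v] for k,v in T.items()})
    a=cv2.resize(im[110:350,215:495],None,fx=1.9,fy=1.9,interpolation=cv2.INTER_CUBIC)
    im2,_=look('side');b=cv2.resize(im2[150:310,180:420],None,fx=1.9,fy=1.9,interpolation=cv2.INTER_CUBIC)
    c=np.zeros((600,800,3),np.uint8);a=a[:,:532];c[:a.shape[0],:a.shape[1]]=a
    cv2.imwrite('pics/%s.png'%f,a);cv2.imwrite('pics/%s_s.png'%f,cv2.resize(im2[150:310,180:420],None,fx=3,fy=3,interpolation=cv2.INTER_CUBIC))
    return T,im,d
E
python3 - <<'E'
from h import *
T,im,d=look2('d1')
x=[b for b in T['blue'] if b[0]<.5][0]
goto(x[0],x[1],.125,x[2])
E
```

```text
{'red': [(0.3563, 0.3037, 0.12, 0.0765)], 'yellow': [(0.5736, 0.287, 0.162, 0.0802)], 'green': [(0.4777, 0.2395, -0.468, 0.085), (0.4064, 0.2401, 0.51, 0.0764)], 'blue': []}Traceback (most recent call last):
  File "<stdin>", line 3, in <module>
IndexError: list index out of range
```

View pics/d1.png

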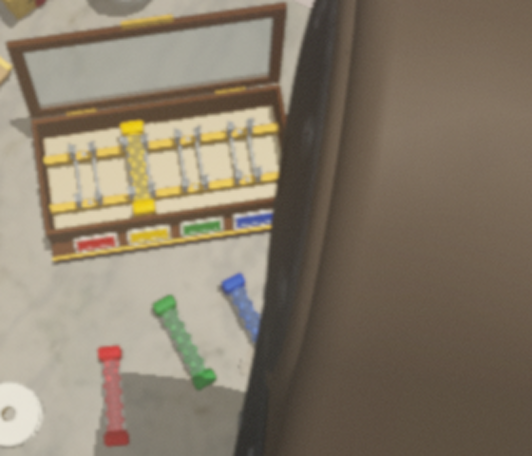

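View pics/d1_s.png

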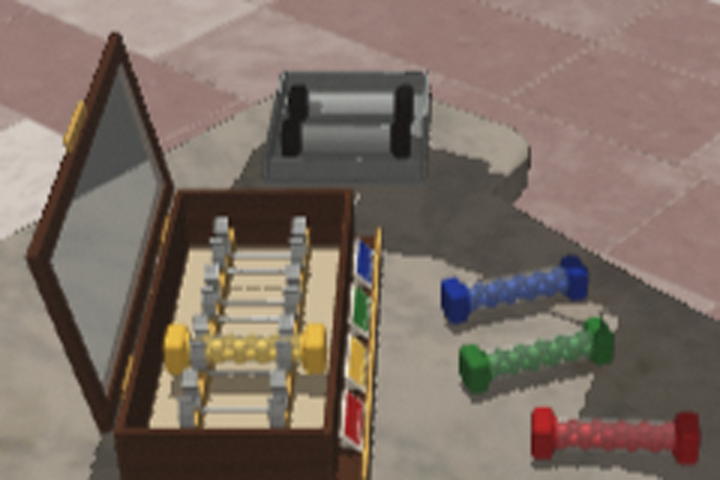

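Run:
```python
from h import *
goto(.4272,.1771,.125,.48)
```

```text
t 18.0 tcp [ 0.6165 -0.0126  0.1419] F [ 0.1  0.7 -0.2] w 0.0426
R [[0.986, 0.164, -0.001], [0.164, -0.986, 0.0], [-0.001, -0.0, -1.0]] q [-0.13  0.6   1.69  0.    0.85  1.28]
delta [-155.6 -218.2   17. ] ang [-0.     0.001 -0.315]
```

>>> {"op": "carry_out", "data": {"plan": [{"hand":0,"delta_pos":[-78,-109,0],"angular":[0,0,-0.15]},{"hand":0,"delta_pos":[-156,-218,0],"angular":[0,0,-0.315]},{"hand":0,"delta_pos":[-156,-218,0],"angular":[0,0,-0.315]},{"hand":0,"delta_pos":[-156,-218,0],"angular":[0,0,-0.315]},{"hand":0,"delta_pos":[-156,-218,0],"angular":[0,0,-0.315]},{"hand":0,"delta_pos":[-156,-218,0],"angular":[0,0,-0.315]},{"hand":0,"delta_pos":[-156,-218,0],"angular":[0,0,-0.315]},{"hand":0,"delta_pos":[-156,-218,50],"angular":[0,0,-0.315]},{"hand":0,"delta_pos":[-156,-218,75],"angular":[0,0,-0.315]},{"hand":0,"delta_pos":[-156,-218,75],"angular":[0,0,-0.315]},{"hand":0,"delta_pos":[-156,-218,75],"angular":[0,0,-0.315]}]}}

```text
time: 19.1
tcp_pos: [0.4267, 0.1778, 0.0676]
eef_rot: [0.971, 0.239, -0.0, 0.0]
force: [0.0, -0.1, 0.9]
width: 0.0428
```

Run:
```python
from h import *
vs('e1',(250,120))
goto(.4272,.1771,.025,.48)
```

```text
t 19.15 tcp [0.4269 0.1779 0.0682] F [1.1 0.4 1.1] w 0.0428
R [[0.886, 0.464, 0.001], [0.464, -0.886, 0.0], [0.001, 0.0, -1.0]] q [ 0.25  0.57  2.12 -0.    0.45  1.34]
delta [-0.1  0.8 43.2] ang [ 0.    -0.001  0.003]
```

View pics/e1.png

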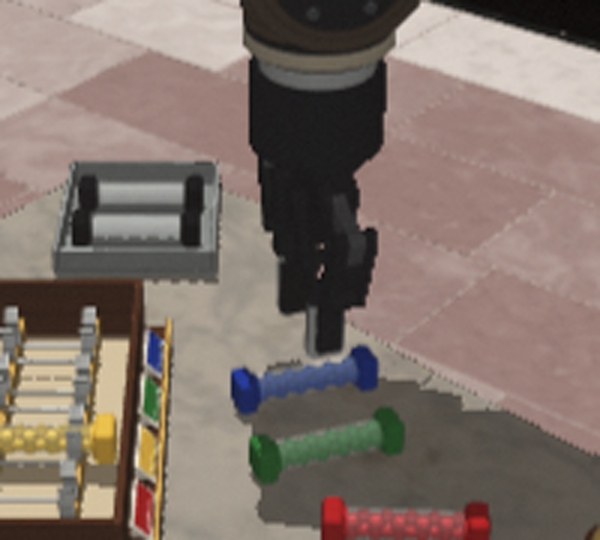

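>>> {"op": "carry_out", "data": {"plan": [{"hand":0,"delta_pos":[0,0.8,15],"angular":[0,0,0]},{"hand":0,"delta_pos":[0,0.8,30],"angular":[0,0,0]},{"hand":0,"delta_pos":[0,0.8,40],"angular":[0,0,0]},{"hand":0,"delta_pos":[0,0.8,43],"angular":[0,0,0]},{"hand":0,"delta_pos":[0,0.8,43],"angular":[0,0,0]},{"hand":-1,"delta_pos":[0,0.8,43],"angular":[0,0,0]},{"hand":-1,"delta_pos":[0,0.8,43],"angular":[0,0,0]},{"hand":-1,"delta_pos":[0,0.8,43],"angular":[0,0,0]},{"hand":-1,"delta_pos":[0,0.8,43],"angular":[0,0,0]},{"hand":-1,"delta_pos":[0,0.8,43],"angular":[0,0,0]},{"hand":-1,"delta_pos":[0,0.8,43],"angular":[0,0,0]}]}}

```text
time: 20.25
tcp_pos: [0.4269, 0.1771, 0.0252]
eef_rot: [0.971, 0.239, 0.001, 0.0]
force: [-1.0, -1.1, 6.2]
width: 0.0153
```

>>> {"op": "carry_out", "data": {"plan": [{"hand":-1,"delta_pos":[0,0,-20],"angular":[0,0,0]},{"hand":-1,"delta_pos":[0,0,-60],"angular":[0,0,0]},{"hand":-1,"delta_pos":[0,0,-100],"angular":[0,0,0]},{"hand":-1,"delta_pos":[0,0,-100],"angular":[0,0,0]},{"hand":-1,"delta_pos":[0,0,-100],"angular":[0,0,0]}]}}

```text
time: 20.75
tcp_pos: [0.4268, 0.1771, 0.1253]
eef_rot: [0.971, 0.239, 0.001, 0.0]
force: [0.5, -0.7, -1.6]
width: 0.0155
```

Run:
```python
from h import *
vs('e2',(250,120))
goto(*obj(CASE,(0,-.075,.125))[0],.168)
```

```text
t 20.8 tcp [0.4264 0.177  0.1243] F [-1.  -0.5 -1.3] w 0.0156
R [[0.886, 0.464, 0.0], [0.464, -0.886, -0.0], [0.0, 0.0, -1.0]] q [ 0.25  0.46  2.08 -0.    0.6   1.34]
delta [143.   65.1  -0.6] ang [ 0.    -0.     0.315]
```

View pics/e2.png

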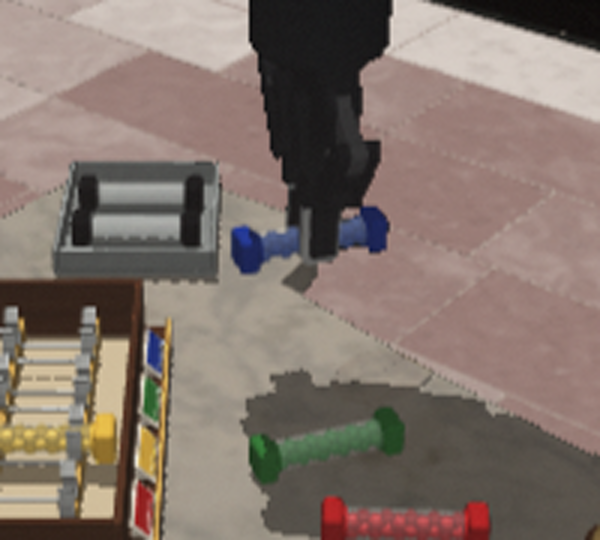

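>>> {"op": "carry_out", "data": {"plan": [{"hand":-1,"delta_pos":[72,33,0],"angular":[0,0,0.15]},{"hand":-1,"delta_pos":[110,50,0],"angular":[0,0,0.28]},{"hand":-1,"delta_pos":[143,65,0],"angular":[0,0,0.315]},{"hand":-1,"delta_pos":[143,65,0],"angular":[0,0,0.315]},{"hand":-1,"delta_pos":[143,65,0],"angular":[0,0,0.315]},{"hand":-1,"delta_pos":[143,65,0],"angular":[0,0,0.315]},{"hand":-1,"delta_pos":[143,65,25],"angular":[0,0,0.315]},{"hand":-1,"delta_pos":[143,65,40],"angular":[0,0,0.315]},{"hand":-1,"delta_pos":[143,65,40],"angular":[0,0,0.315]},{"hand":-1,"delta_pos":[143,65,40],"angular":[0,0,0.315]}]}}

```text
time: 21.8
tcp_pos: [0.5831, 0.1859, 0.0844]
eef_rot: [0.996, 0.084, -0.0, 0.0]
force: [0.1, -0.2, -0.5]
width: 0.0155
```

Run:
```python
from h import *
vs('e3')
goto(*obj(CASE,(0,-.075,.044))[0],.168)
```

```text
t 21.85 tcp [0.5835 0.186  0.0849] F [-0.4  0.5 -1. ] w 0.0156
R [[0.986, 0.167, 0.0], [0.167, -0.986, -0.0], [0.0, 0.0, -1.0]] q [ 0.2   0.68  1.74 -0.    0.73  1.6 ]
delta [-0.2  0.2 40.9] ang [ 0. -0.  0.]
```

View pics/e3.png

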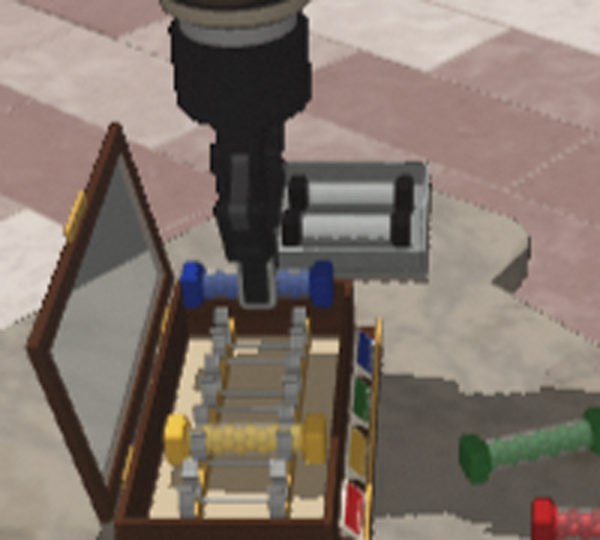

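>>> {"op": "carry_out", "data": {"plan": [{"hand":-1,"delta_pos":[0,0,12],"angular":[0,0,0]},{"hand":-1,"delta_pos":[0,0,22],"angular":[0,0,0]},{"hand":-1,"delta_pos":[0,0,27],"angular":[0,0,0]},{"hand":-1,"delta_pos":[0,0,32],"angular":[0,0,0]},{"hand":-1,"delta_pos":[0,0,37],"angular":[0,0,0]},{"hand":-1,"delta_pos":[0,0,41],"angular":[0,0,0]},{"hand":-1,"delta_pos":[0,0,42],"angular":[0,0,0]},{"hand":-1,"delta_pos":[0,0,42],"angular":[0,0,0]},{"hand":-1,"delta_pos":[0,0,42],"angular":[0,0,0]}], "force": 80}}

```text
time: 22.75
tcp_pos: [0.5836, 0.1856, 0.044]
eef_rot: [0.996, 0.084, 0.0, 0.0]
force: [-6.8, -5.0, 23.4]
width: 0.0143
```

>>> {"op": "carry_out", "data": {"plan": [{"hand":-0.2,"delta_pos":[0,0,-1],"angular":[0,0,0]},{"hand":-0.2,"delta_pos":[0,0,-1],"angular":[0,0,0]},{"hand":-0.2,"delta_pos":[0,0,-1],"angular":[0,0,0]},{"hand":-0.2,"delta_pos":[0,0,-30],"angular":[0,0,0]},{"hand":-0.2,"delta_pos":[0,0,-70],"angular":[0,0,0]},{"hand":0,"delta_pos":[0,50,-100],"angular":[0,0,0]},{"hand":0,"delta_pos":[0,330,-100],"angular":[0,0,0]},{"hand":0,"delta_pos":[0,330,-100],"angular":[0,0,0]},{"hand":0,"delta_pos":[0,330,-100],"angular":[0,0,0]},{"hand":0,"delta_pos":[0,330,-100],"angular":[0,0,0]},{"hand":0,"delta_pos":[0,330,-100],"angular":[0,0,0]},{"hand":0,"delta_pos":[0,330,-100],"angular":[0,0,0]}], "force": 60}}

```text
time: 23.95
tcp_pos: [0.6387, -0.1425, 0.142]
eef_rot: [0.997, 0.083, -0.0, 0.0]
force: [-0.1, 0.9, -0.1]
width: 0.0427
```

Run:
```python
from h import *
T,im,d=look2('f1')
x=[b for b in T['green'] if b[0]<.44 ][0]
goto(x[0],x[1],.125,x[2])
```

```text
{'red': [(0.3564, 0.3037, 0.12, 0.0764)], 'yellow': [(0.5737, 0.287, 0.163, 0.08)], 'green': [(0.4774, 0.2415, -0.431, 0.0826), (0.4063, 0.2399, 0.511, 0.0769)], 'blue': [(0.5912, 0.185, 0.165, 0.0793)]}
t 24.05 tcp [ 0.639  -0.1441  0.1417] F [-1.1  0.3 -0.2] w 0.0429
R [[0.987, 0.163, 0.0], [0.163, -0.987, -0.001], [0.0, 0.001, -1.0]] q [-0.32  0.65  1.59 -0.    0.9   1.09]
delta [-167.1 -416.7   16.5] ang [ 0.001 -0.    -0.348]
```

View pics/f1.png

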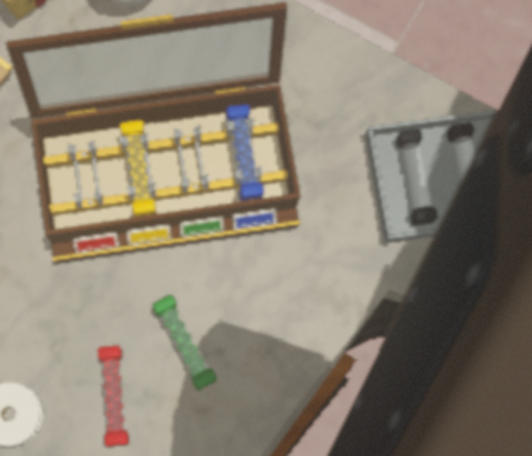

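View pics/f1_s.png

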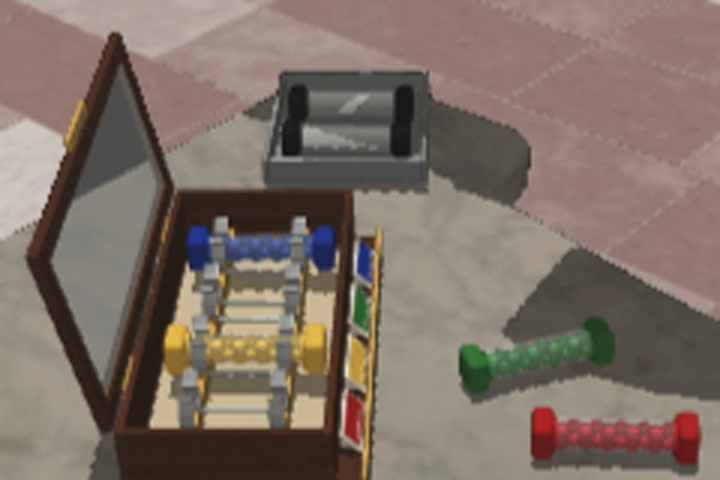

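Blue is home, green and red unchanged. Fetch green.

>>> {"op": "carry_out", "data": {"plan": [{"hand":0,"delta_pos":[-80,-200,0],"angular":[0,0,-0.15]},{"hand":0,"delta_pos":[-167,-417,0],"angular":[0,0,-0.348]},{"hand":0,"delta_pos":[-167,-417,0],"angular":[0,0,-0.348]},{"hand":0,"delta_pos":[-167,-417,0],"angular":[0,0,-0.348]},{"hand":0,"delta_pos":[-167,-417,0],"angular":[0,0,-0.348]},{"hand":0,"delta_pos":[-167,-417,0],"angular":[0,0,-0.348]},{"hand":0,"delta_pos":[-167,-417,0],"angular":[0,0,-0.348]},{"hand":0,"delta_pos":[-167,-417,0],"angular":[0,0,-0.348]},{"hand":0,"delta_pos":[-167,-417,0],"angular":[0,0,-0.348]},{"hand":0,"delta_pos":[-167,-417,50],"angular":[0,0,-0.348]},{"hand":0,"delta_pos":[-167,-417,75],"angular":[0,0,-0.348]},{"hand":0,"delta_pos":[-167,-417,75],"angular":[0,0,-0.348]}]}}

```text
time: 25.25
tcp_pos: [0.4025, 0.2439, 0.0649]
eef_rot: [0.967, 0.256, -0.003, 0.0]
force: [0.3, 0.7, 0.2]
width: 0.0425
```

>>> {"op": "carry_out", "data": {"plan": [{"hand":0,"delta_pos":[0,0,0],"angular":[0,0,0]}]}}

```text
time: 25.35
tcp_pos: [0.4042, 0.2439, 0.0676]
eef_rot: [0.967, 0.255, -0.001, 0.0]
force: [-1.0, -0.8, 1.2]
width: 0.0428
```

Run:
```python
from h import *
vs('g1',(250,120))
goto(.4063,.24,.025,.509)
```

```text
t 25.4 tcp [0.4047 0.2439 0.0682] F [-0.5 -0.2  0.8] w 0.0425
R [[0.87, 0.493, 0.001], [0.493, -0.87, 0.0], [0.001, 0.0, -1.0]] q [ 0.4   0.58  2.1  -0.    0.47  1.46]
delta [-0.5  4.2 43.2] ang [ 0.    -0.001  0.006]
```

View pics/g1.png

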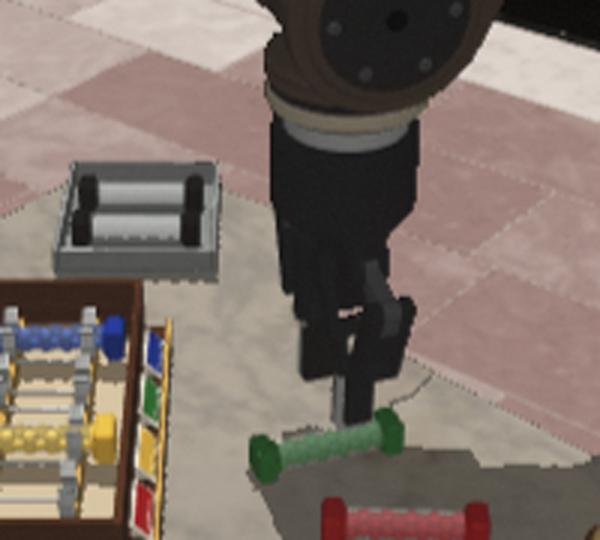

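>>> {"op": "carry_out", "data": {"plan": [{"hand":0,"delta_pos":[-0.5,4,12],"angular":[0,0,0.006]},{"hand":0,"delta_pos":[-0.5,4,30],"angular":[0,0,0.006]},{"hand":0,"delta_pos":[-0.5,4,40],"angular":[0,0,0.006]},{"hand":0,"delta_pos":[-0.5,4,43],"angular":[0,0,0.006]},{"hand":0,"delta_pos":[-0.5,4,43],"angular":[0,0,0.006]},{"hand":-1,"delta_pos":[-0.5,4,43],"angular":[0,0,0.006]},{"hand":-1,"delta_pos":[-0.5,4,43],"angular":[0,0,0.006]},{"hand":-1,"delta_pos":[-0.5,4,43],"angular":[0,0,0.006]},{"hand":-1,"delta_pos":[-0.5,4,43],"angular":[0,0,0.006]},{"hand":-1,"delta_pos":[-0.5,4,43],"angular":[0,0,0.006]},{"hand":-1,"delta_pos":[-0.5,4,43],"angular":[0,0,0.006]}]}}

```text
time: 26.5
tcp_pos: [0.4061, 0.2402, 0.0252]
eef_rot: [0.968, 0.252, 0.001, -0.0]
force: [-0.7, 0.4, 6.9]
width: 0.016
```

>>> {"op": "carry_out", "data": {"plan": [{"hand":-1,"delta_pos":[0,0,-20],"angular":[0,0,0]},{"hand":-1,"delta_pos":[0,0,-60],"angular":[0,0,0]},{"hand":-1,"delta_pos":[0,0,-100],"angular":[0,0,0]},{"hand":-1,"delta_pos":[0,0,-100],"angular":[0,0,0]},{"hand":-1,"delta_pos":[0,0,-100],"angular":[0,0,0]}]}}

```text
time: 27.0
tcp_pos: [0.406, 0.2401, 0.1254]
eef_rot: [0.968, 0.252, 0.001, -0.0]
force: [0.4, 0.2, -0.4]
width: 0.0158
```

Run:
```python
from h import *
vs('g2',(250,120))
goto(*obj(CASE,(0,-.025,.125))[0],.168)
```

```text
t 27.05 tcp [0.4056 0.24   0.1245] F [-0.7 -0.1 -0.8] w 0.0155
R [[0.873, 0.488, 0.0], [0.488, -0.873, 0.0], [0.0, 0.0, -1.0]] q [ 0.39  0.47  2.06 -0.    0.61  1.45]
delta [145.4  86.9  -0.5] ang [ 0.    -0.     0.342]
```

View pics/g2.png

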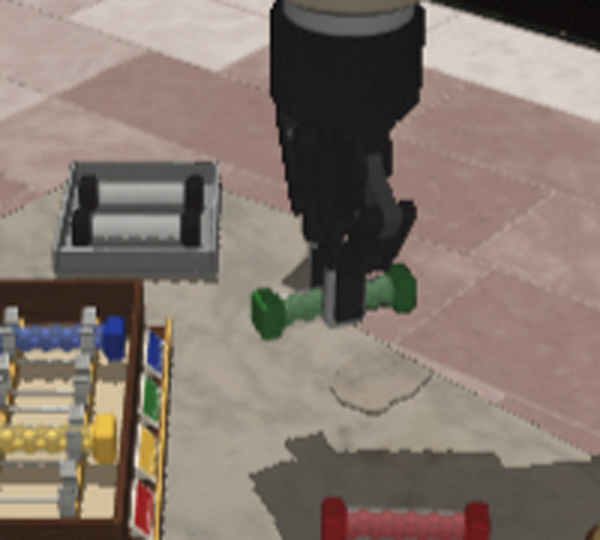

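>>> {"op": "carry_out", "data": {"plan": [{"hand":-1,"delta_pos":[72,43,0],"angular":[0,0,0.15]},{"hand":-1,"delta_pos":[110,66,0],"angular":[0,0,0.28]},{"hand":-1,"delta_pos":[145.4,87,0],"angular":[0,0,0.342]},{"hand":-1,"delta_pos":[145.4,87,0],"angular":[0,0,0.342]},{"hand":-1,"delta_pos":[145.4,87,0],"angular":[0,0,0.342]},{"hand":-1,"delta_pos":[145.4,87,0],"angular":[0,0,0.342]},{"hand":-1,"delta_pos":[145.4,87,0],"angular":[0,0,0.342]},{"hand":-1,"delta_pos":[145.4,87,25],"angular":[0,0,0.342]},{"hand":-1,"delta_pos":[145.4,87,40],"angular":[0,0,0.342]},{"hand":-1,"delta_pos":[145.4,87,40],"angular":[0,0,0.342]},{"hand":-1,"delta_pos":[145.4,87,40],"angular":[0,0,0.342]}]}}

```text
time: 28.15
tcp_pos: [0.5749, 0.2352, 0.0844]
eef_rot: [0.996, 0.084, -0.0, 0.0]
force: [0.2, 0.4, 0.9]
width: 0.0158
```

Run:
```python
from h import *
vs('g3')
goto(*obj(CASE,(0,-.025,.044))[0],.168)
```

```text
t 28.2 tcp [0.5753 0.2352 0.0849] F [ 0.2 -0.2 -0.5] w 0.0154
R [[0.986, 0.167, 0.0], [0.167, -0.986, 0.0], [0.0, 0.0, -1.0]] q [ 0.28  0.69  1.71 -0.    0.74  1.68]
delta [-0.4  0.1 40.9] ang [ 0. -0. -0.]
```

View pics/g3.png

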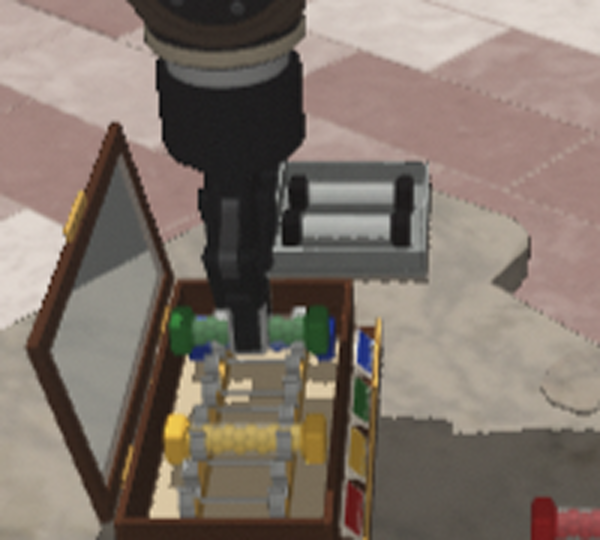

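>>> {"op": "carry_out", "data": {"plan": [{"hand":-1,"delta_pos":[0,0,12],"angular":[0,0,0]},{"hand":-1,"delta_pos":[0,0,22],"angular":[0,0,0]},{"hand":-1,"delta_pos":[0,0,27],"angular":[0,0,0]},{"hand":-1,"delta_pos":[0,0,32],"angular":[0,0,0]},{"hand":-1,"delta_pos":[0,0,37],"angular":[0,0,0]},{"hand":-1,"delta_pos":[0,0,41],"angular":[0,0,0]},{"hand":-1,"delta_pos":[0,0,42],"angular":[0,0,0]},{"hand":-1,"delta_pos":[0,0,42],"angular":[0,0,0]},{"hand":-1,"delta_pos":[0,0,42],"angular":[0,0,0]}], "force": 80}}

```text
time: 29.1
tcp_pos: [0.5754, 0.2348, 0.0439]
eef_rot: [0.996, 0.084, 0.0, 0.0]
force: [-5.6, -3.7, 22.2]
width: 0.0149
```

>>> {"op": "carry_out", "data": {"plan": [{"hand":-0.3,"delta_pos":[0,0,-1],"angular":[0,0,0]},{"hand":-0.3,"delta_pos":[0,0,-1],"angular":[0,0,0]},{"hand":-0.3,"delta_pos":[0,0,-1],"angular":[0,0,0]},{"hand":-0.3,"delta_pos":[0,0,-30],"angular":[0,0,0]},{"hand":-0.3,"delta_pos":[0,0,-70],"angular":[0,0,0]},{"hand":0,"delta_pos":[0,50,-100],"angular":[0,0,0]},{"hand":0,"delta_pos":[0,330,-100],"angular":[0,0,0]},{"hand":0,"delta_pos":[0,330,-100],"angular":[0,0,0]},{"hand":0,"delta_pos":[0,330,-100],"angular":[0,0,0]},{"hand":0,"delta_pos":[0,330,-100],"angular":[0,0,0]},{"hand":0,"delta_pos":[0,330,-100],"angular":[0,0,0]},{"hand":0,"delta_pos":[0,330,-100],"angular":[0,0,0]}], "force": 60}}

```text
time: 30.3
tcp_pos: [0.6305, -0.0933, 0.142]
eef_rot: [0.997, 0.083, -0.0, 0.0]
force: [0.2, -0.2, -1.2]
width: 0.0428
```

Run:
```python
from h import *
T,im,d=look2('i1')
x=[b for b in T['red'] if b[0]<.44 ][0]
goto(x[0],x[1],.125,x[2])
```

```text
{'red': [(0.3564, 0.3037, 0.12, 0.0764)], 'yellow': [(0.5736, 0.2869, 0.164, 0.0802)], 'green': [(0.5823, 0.2362, 0.165, 0.0784)], 'blue': [(0.5912, 0.1848, 0.165, 0.0792)]}
t 30.4 tcp [ 0.6308 -0.0948  0.1419] F [-0.1  0.7  0.1] w 0.0428
R [[0.987, 0.163, 0.0], [0.163, -0.987, -0.001], [0.0, 0.001, -1.0]] q [-0.25  0.63  1.63 -0.    0.88  1.16]
delta [-205.9 -437.9   16.5] ang [ 0.001 -0.     0.043]
```

View pics/i1.png

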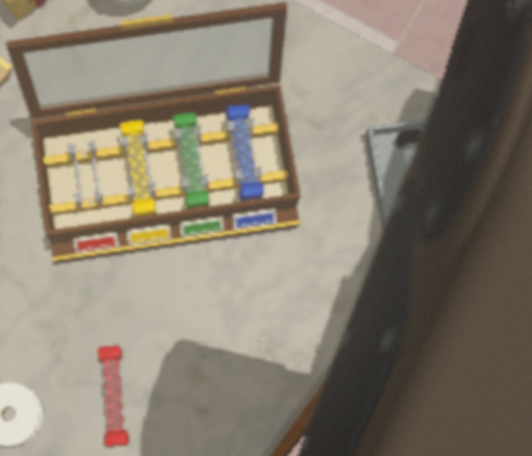

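View pics/i1_s.png

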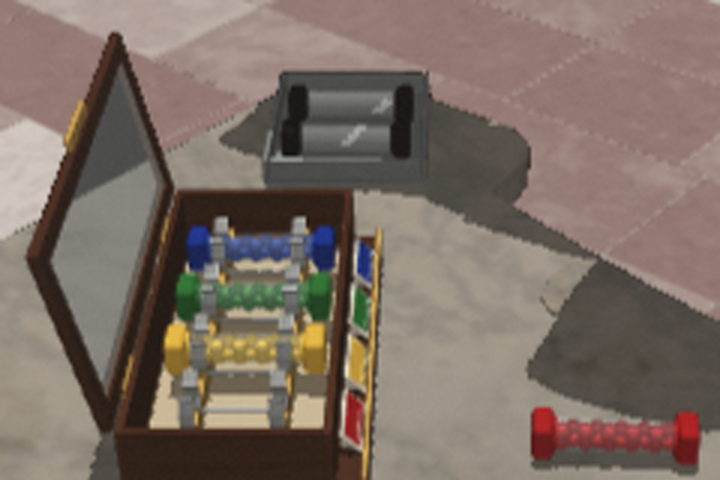

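>>> {"op": "carry_out", "data": {"plan": [{"hand":0,"delta_pos":[-103,-219,0],"angular":[0,0,0.043]},{"hand":0,"delta_pos":[-206,-438,0],"angular":[0,0,0.05]},{"hand":0,"delta_pos":[-206,-438,0],"angular":[0,0,0.05]},{"hand":0,"delta_pos":[-206,-438,0],"angular":[0,0,0.05]},{"hand":0,"delta_pos":[-206,-438,0],"angular":[0,0,0.05]},{"hand":0,"delta_pos":[-206,-438,0],"angular":[0,0,0.05]},{"hand":0,"delta_pos":[-206,-438,0],"angular":[0,0,0.05]},{"hand":0,"delta_pos":[-206,-438,0],"angular":[0,0,0.05]},{"hand":0,"delta_pos":[-206,-438,0],"angular":[0,0,0.05]},{"hand":0,"delta_pos":[-206,-438,0],"angular":[0,0,0.05]},{"hand":0,"delta_pos":[-206,-438,50],"angular":[0,0,0.05]},{"hand":0,"delta_pos":[-206,-438,75],"angular":[0,0,0.05]}]}}

```text
time: 31.6
tcp_pos: [0.3523, 0.3081, 0.0655]
eef_rot: [0.998, 0.06, -0.0, 0.0]
force: [0.2, -0.5, -0.1]
width: 0.0429
```

>>> {"op": "carry_out", "data": {"plan": [{"hand":0,"delta_pos":[0,0,0],"angular":[0,0,0]},{"hand":0,"delta_pos":[0,0,0],"angular":[0,0,0]}]}}

```text
time: 31.8
tcp_pos: [0.3539, 0.3072, 0.0675]
eef_rot: [0.998, 0.059, -0.001, 0.0]
force: [0.7, 0.0, 0.7]
width: 0.043
```

Run:
```python
from h import *
vs('j1',(280,150))
goto(.3564,.3037,.025,.113)
```

```text
t 31.85 tcp [0.3543 0.3073 0.0682] F [ 0.6 -0.3  1. ] w 0.0428
R [[0.993, 0.117, 0.0], [0.117, -0.993, 0.0], [0.001, -0.0, -1.0]] q [ 0.57  0.58  2.1  -0.    0.46  2.03]
delta [ 1.6  3.9 43.2] ang [-0.    -0.     0.005]
```

View pics/j1.png

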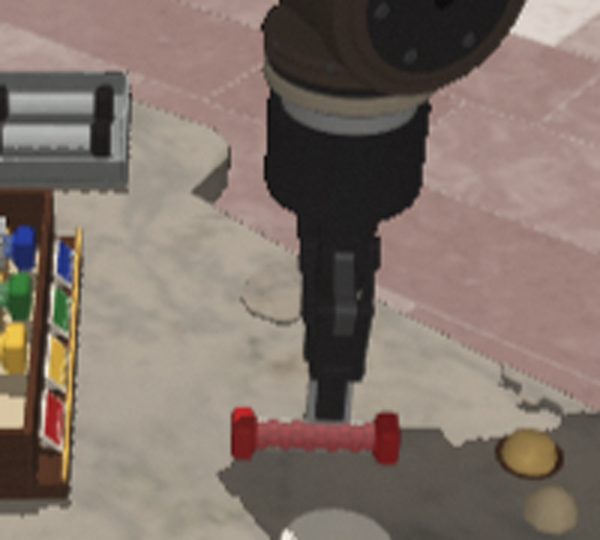

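>>> {"op": "carry_out", "data": {"plan": [{"hand":0,"delta_pos":[1,4,12],"angular":[0,0,0.005]},{"hand":0,"delta_pos":[1,4,30],"angular":[0,0,0.005]},{"hand":0,"delta_pos":[1,4,40],"angular":[0,0,0.005]},{"hand":0,"delta_pos":[1,4,43],"angular":[0,0,0.005]},{"hand":0,"delta_pos":[1,4,43],"angular":[0,0,0.005]},{"hand":-1,"delta_pos":[1,4,43],"angular":[0,0,0.005]},{"hand":-1,"delta_pos":[1,4,43],"angular":[0,0,0.005]},{"hand":-1,"delta_pos":[1,4,43],"angular":[0,0,0.005]},{"hand":-1,"delta_pos":[1,4,43],"angular":[0,0,0.005]},{"hand":-1,"delta_pos":[1,4,43],"angular":[0,0,0.005]},{"hand":-1,"delta_pos":[1,4,43],"angular":[0,0,0.005]}]}}

```text
time: 32.95
tcp_pos: [0.3558, 0.3035, 0.0252]
eef_rot: [0.998, 0.056, 0.001, -0.0]
force: [-1.5, -0.4, 7.3]
width: 0.0154
```

>>> {"op": "carry_out", "data": {"plan": [{"hand":-1,"delta_pos":[0,0,-20],"angular":[0,0,0]},{"hand":-1,"delta_pos":[0,0,-60],"angular":[0,0,0]},{"hand":-1,"delta_pos":[0,0,-100],"angular":[0,0,0]},{"hand":-1,"delta_pos":[0,0,-100],"angular":[0,0,0]},{"hand":-1,"delta_pos":[0,0,-100],"angular":[0,0,0]}]}}

```text
time: 33.45
tcp_pos: [0.3557, 0.3034, 0.1253]
eef_rot: [0.998, 0.056, 0.001, -0.001]
force: [0.7, -0.7, -1.0]
width: 0.0156
```

Run:
```python
from h import *
vs('j2',(280,150))
goto(*obj(CASE,(0,.075,.125))[0],.168)
```

```text
t 33.5 tcp [0.3553 0.3032 0.1243] F [-1.  -0.6 -0.9] w 0.0157
R [[0.994, 0.113, 0.0], [0.113, -0.994, 0.0], [0.0, -0.0, -1.0]] q [ 0.56  0.47  2.07 -0.    0.6   2.02]
delta [205.1  -7.4  -0.6] ang [-0.    -0.    -0.055]
```

View pics/j2.png

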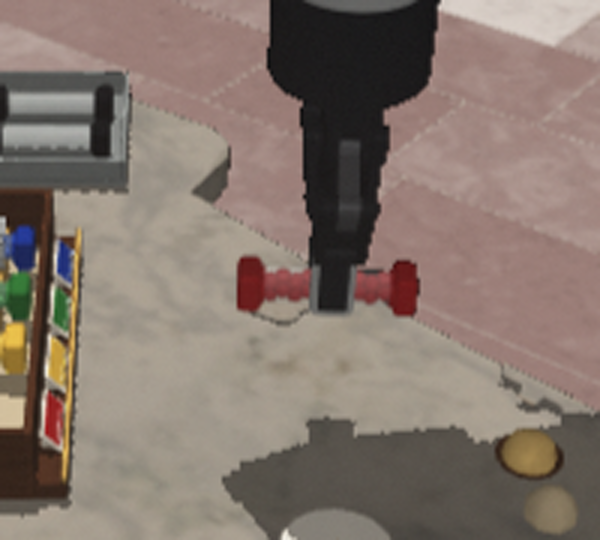

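>>> {"op": "carry_out", "data": {"plan": [{"hand":-1,"delta_pos":[100,-4,0],"angular":[0,0,-0.03]},{"hand":-1,"delta_pos":[160,-7,0],"angular":[0,0,-0.055]},{"hand":-1,"delta_pos":[205,-7.4,0],"angular":[0,0,-0.055]},{"hand":-1,"delta_pos":[205,-7.4,0],"angular":[0,0,-0.055]},{"hand":-1,"delta_pos":[205,-7.4,0],"angular":[0,0,-0.055]},{"hand":-1,"delta_pos":[205,-7.4,0],"angular":[0,0,-0.055]},{"hand":-1,"delta_pos":[205,-7.4,0],"angular":[0,0,-0.055]},{"hand":-1,"delta_pos":[205,-7.4,25],"angular":[0,0,-0.055]},{"hand":-1,"delta_pos":[205,-7.4,40],"angular":[0,0,-0.055]},{"hand":-1,"delta_pos":[205,-7.4,40],"angular":[0,0,-0.055]},{"hand":-1,"delta_pos":[205,-7.4,40],"angular":[0,0,-0.055]}]}}

```text
time: 34.6
tcp_pos: [0.558, 0.3338, 0.0845]
eef_rot: [0.996, 0.084, -0.0, 0.0]
force: [0.1, -0.3, -0.1]
width: 0.0156
```

Run:
```python
from h import *
vs('j3')
goto(*obj(CASE,(0,.075,.044))[0],.168)
```

```text
t 34.65 tcp [0.5584 0.3339 0.085 ] F [ 0.2 -0.3 -0.3] w 0.0154
R [[0.986, 0.167, 0.0], [0.167, -0.986, 0.0], [0.0, -0.0, -1.0]] q [ 0.44  0.72  1.64 -0.    0.79  1.84]
delta [-0.2  0.2 41. ] ang [-0. -0.  0.]
```

View pics/j3.png

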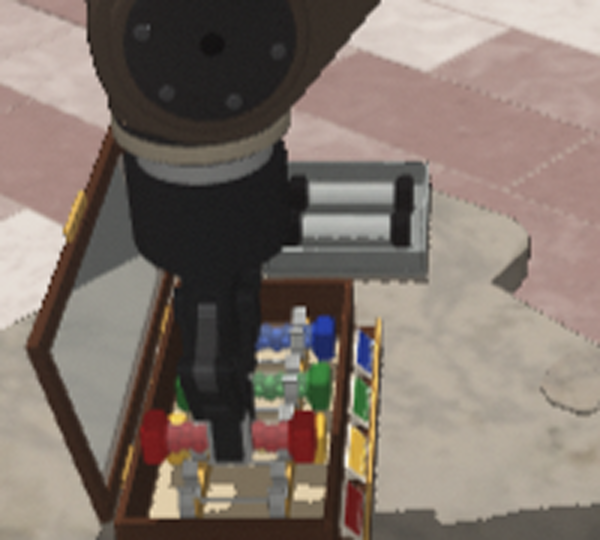

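>>> {"op": "carry_out", "data": {"plan": [{"hand":-1,"delta_pos":[0,0,12],"angular":[0,0,0]},{"hand":-1,"delta_pos":[0,0,22],"angular":[0,0,0]},{"hand":-1,"delta_pos":[0,0,27],"angular":[0,0,0]},{"hand":-1,"delta_pos":[0,0,32],"angular":[0,0,0]},{"hand":-1,"delta_pos":[0,0,37],"angular":[0,0,0]},{"hand":-1,"delta_pos":[0,0,41],"angular":[0,0,0]},{"hand":-1,"delta_pos":[0,0,42],"angular":[0,0,0]},{"hand":-1,"delta_pos":[0,0,42],"angular":[0,0,0]},{"hand":-1,"delta_pos":[0,0,42],"angular":[0,0,0]}], "force": 80}}

```text
time: 35.55
tcp_pos: [0.5586, 0.3334, 0.044]
eef_rot: [0.996, 0.084, 0.0, 0.0]
force: [-4.7, -5.4, 20.9]
width: 0.0154
```

>>> {"op": "carry_out", "data": {"plan": [{"hand":-0.3,"delta_pos":[0,0,-1],"angular":[0,0,0]},{"hand":-0.3,"delta_pos":[0,0,-1],"angular":[0,0,0]},{"hand":-0.3,"delta_pos":[0,0,-1],"angular":[0,0,0]},{"hand":-0.3,"delta_pos":[0,0,-30],"angular":[0,0,0]},{"hand":-0.3,"delta_pos":[0,0,-70],"angular":[0,0,0]},{"hand":-0.3,"delta_pos":[0,50,-120],"angular":[0,0,0]},{"hand":-1,"delta_pos":[0,400,-160],"angular":[0,0,0]},{"hand":-1,"delta_pos":[0,400,-160],"angular":[0,0,0]},{"hand":-1,"delta_pos":[0,400,-160],"angular":[0,0,0]},{"hand":-1,"delta_pos":[0,400,-160],"angular":[0,0,0]},{"hand":-1,"delta_pos":[0,400,-160],"angular":[0,0,0]},{"hand":-1,"delta_pos":[0,400,-160],"angular":[0,0,0]}], "force": 60}}

```text
time: 36.75
tcp_pos: [0.6139, 0.0044, 0.1922]
eef_rot: [0.996, 0.084, -0.0, -0.0]
force: [1.1, 1.1, 0.5]
width: 0.0003
```

Run:
```python
from h import *
T,im,d=look2('k1')
np.save('Pk.npy',cloud('top',d));cv2.imwrite('pics/k1full.png',im)
for n,y in(('red',.075),('yellow',.025),('green',-.025),('blue',-.075)):
    # depth cap heights
    P=cloud('top',d);P=P[np.isfinite(P).all(-1)&(d>0)]
    for x in(-.039,.039):
        q=obj(CASE,(x,y,0))[0];m=(np.hypot(P[:,0]-q[0],P[:,1]-q[1])<.006);print(n,x,np.median(P[m,2]).round(4),end=' ')
    print()
st()
```

```text
{'red': [(0.5663, 0.3374, 0.166, 0.0805)], 'yellow': [(0.5736, 0.2869, 0.164, 0.0802)], 'green': [(0.5823, 0.2361, 0.157, 0.0782)], 'blue': []}
red -0.039 0.0393 red 0.039 0.0392 
yellow -0.039 0.04 yellow 0.039 0.0389 
green -0.039 0.0399 green 0.039 0.0393 
blue -0.039 nan blue 0.039 0.0397 
t 36.85 tcp [0.615  0.001  0.1927] F [0.7 0.3 0.2] w -0.0002
R [[0.987, 0.162, 0.002], [0.162, -0.987, -0.001], [0.001, 0.001, -1.0]] q [-0.11  0.54  1.65 -0.    0.95  1.3 ]
  return _methods._mean(a, axis=axis, dtype=dtype,
  ret = ret.dtype.type(ret / rcount)
```

View pics/k1.png

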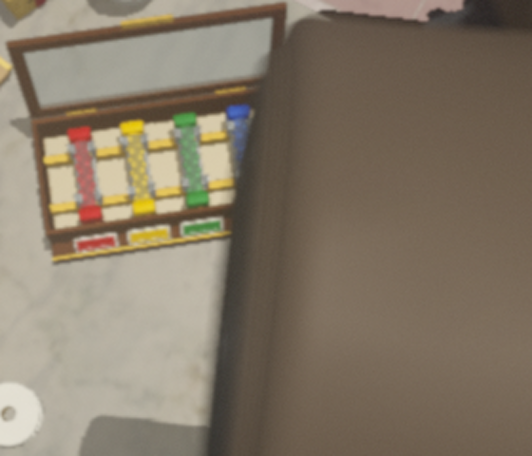

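View pics/k1_s.png

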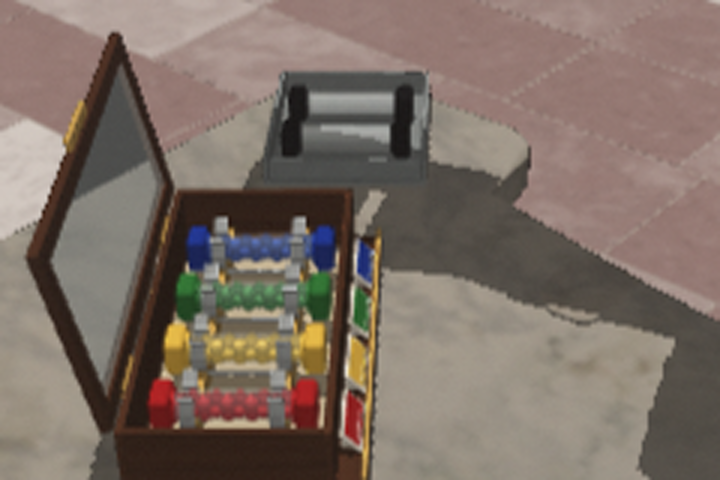

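Run:
```python
from h import *
P=np.load('Pk.npy');P0=np.load('P0.npy')
for Q in(P0,P):
    d=Q.reshape(-1,3)-[CASE[0],CASE[1],0];c,s=np.cos(CASE[2]),np.sin(CASE[2])
    L=np.stack([c*d[:,0]+s*d[:,1],-s*d[:,0]+c*d[:,1],d[:,2]],1)
    m=(L[:,0]>.05)&(L[:,0]<.11)&(abs(L[:,1]-.05)<.05)&(L[:,2]>.06)&(L[:,2]<.19);A=L[m]
    a=np.polyfit(A[:,2],A[:,0],1);print(m.sum(),a,'lid ang',np.pi/2+np.arctan(a[0]),'zmax',np.percentile(A[:,2],99),'x there',np.percentile(A[:,0],99))
    # things behind
    m=(L[:,0]>.11)&(L[:,0]<.3)&(abs(L[:,1])<.13)&(L[:,2]>.02)&(L[:,2]<.2);B=L[m];print(m.sum(),B[:,0].min() if len(B) else 0)
    for y in range(-12,13,3):
        k=m&(abs(L[:,1]-y/100)<.015);print(y,L[k,0].min().round(3) if k.any() else None,L[k,2].max().round(3) if k.any() else None)
```

```text
2270 [0.19417833 0.05069101] lid ang 1.762587914191958 zmax 0.16099252786652438 x there 0.0848941232995407
2659 0.1733495277454579
-12 None None
-9 None None
-6 None None
-3 0.184 0.103
0 0.173 0.103
3 0.175 0.103
6 0.208 0.054
9 0.189 0.073
12 0.177 0.074
2277 [0.19482953 0.05059822] lid ang 1.7632153746823764 zmax 0.16112710500810534 x there 0.08481267617880178
2652 0.17267275572307755
-12 None None
-9 None None
-6 None None
-3 0.184 0.103
0 0.173 0.103
3 0.175 0.103
6 0.207 0.053
9 0.19 0.074
12 0.178 0.073
```

Run:
```python
from h import *
goto(*obj(CASE,(.135,0,.26))[0],.168)
```

```text
t 36.85 tcp [0.615  0.001  0.1927] F [0.7 0.3 0.2] w -0.0002
R [[0.987, 0.162, 0.002], [0.162, -0.987, -0.001], [0.001, 0.001, -1.0]] q [-0.11  0.54  1.65 -0.    0.95  1.3 ]
delta [ 133.4 -263.   -67.4] ang [ 0.001 -0.001 -0.005]
```

>>> {"op": "carry_out", "data": {"plan": [{"hand":-1,"delta_pos":[0,0,-67],"angular":[0,0,0]},{"hand":-1,"delta_pos":[30,-50,-67],"angular":[0,0,0]},{"hand":-1,"delta_pos":[133,-263,-67],"angular":[0,0,-0.005]},{"hand":-1,"delta_pos":[133,-263,-67],"angular":[0,0,-0.005]},{"hand":-1,"delta_pos":[133,-263,-67],"angular":[0,0,-0.005]},{"hand":-1,"delta_pos":[133,-263,-67],"angular":[0,0,-0.005]},{"hand":-1,"delta_pos":[133,-263,-67],"angular":[0,0,-0.005]},{"hand":-1,"delta_pos":[133,-263,-67],"angular":[0,0,-0.005]},{"hand":-1,"delta_pos":[133,-263,-67],"angular":[0,0,-0.005]},{"hand":-1,"delta_pos":[133,-263,-67],"angular":[0,0,-0.005]},{"hand":-1,"delta_pos":[133,-263,-67],"angular":[0,0,-0.005]}]}}

```text
time: 37.95
tcp_pos: [0.7011, 0.2867, 0.2594]
eef_rot: [0.996, 0.086, -0.0, 0.0]
force: [-0.3, -0.0, 1.2]
width: -0.0002
```

Run:
```python
from h import *
goto(*obj(CASE,(.135,0,.16))[0],.168)
vs('l1',(150,60),(240,180))
```

```text
t 37.95 tcp [0.7011 0.2867 0.2594] F [-0.3 -0.   1.2] w -0.0002
R [[0.985, 0.171, -0.0], [0.171, -0.985, -0.0], [-0.0, 0.0, -1.0]] q [ 0.3   0.69  1.17 -0.    1.28  1.7 ]
delta [ 2.   4.8 99.4] ang [0.    0.    0.004]
```

View pics/l1.png

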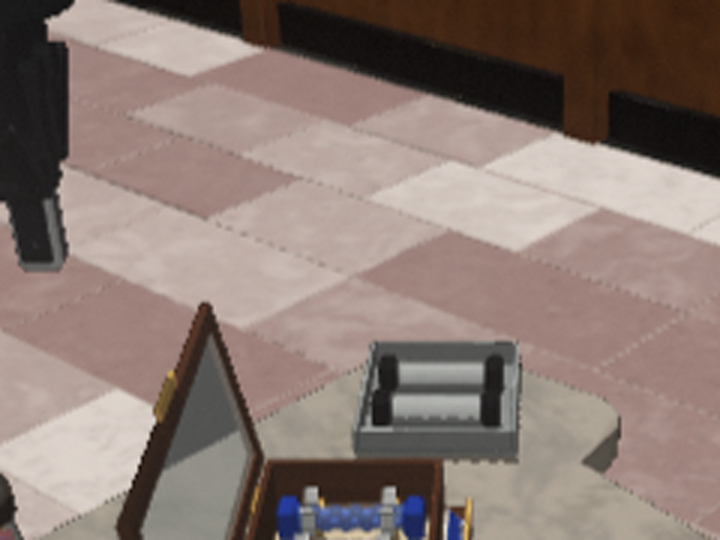

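>>> {"op": "carry_out", "data": {"plan": [{"hand":-1,"delta_pos":[2,4,40],"angular":[0,0,0.004]},{"hand":-1,"delta_pos":[2,4,75],"angular":[0,0,0.004]},{"hand":-1,"delta_pos":[2,4,99],"angular":[0,0,0.004]},{"hand":-1,"delta_pos":[2,4,99],"angular":[0,0,0.004]},{"hand":-1,"delta_pos":[2,4,99],"angular":[0,0,0.004]},{"hand":-1,"delta_pos":[2,4,99],"angular":[0,0,0.004]}]}}

```text
time: 38.6
tcp_pos: [0.7045, 0.2841, 0.1625]
eef_rot: [0.996, 0.084, 0.001, -0.0]
force: [0.8, -0.5, -0.2]
width: 0.0001
```

Run:
```python
from h import *
goto(*obj(CASE,(.069,0,.168))[0],.168)
vs('l2',(150,60),(240,180))
```

```text
t 38.6 tcp [0.7045 0.2841 0.1625] F [ 0.8 -0.5 -0.2] w 0.0001
R [[0.986, 0.168, 0.003], [0.168, -0.986, 0.001], [0.003, -0.0, -1.0]] q [ 0.3   0.77  1.27 -0.    1.1   1.7 ]
delta [-66.9   1.7  -5.7] ang [-0.    -0.003  0.   ]
```

View pics/l2.png

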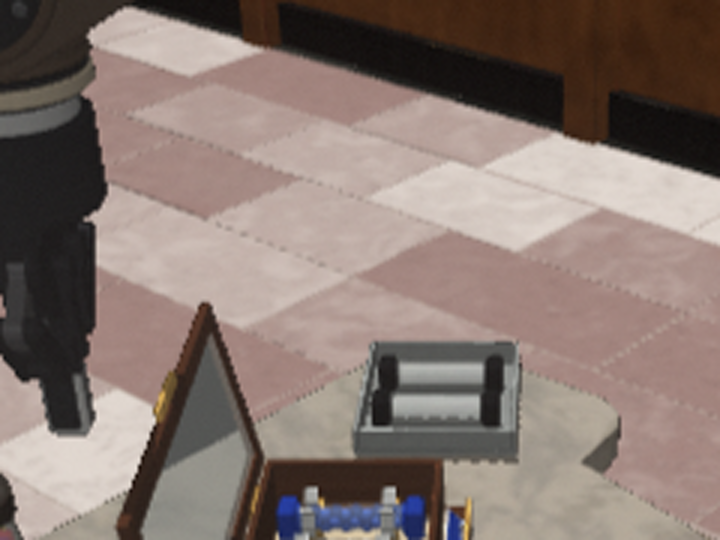

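>>> {"op": "carry_out", "data": {"plan": [{"hand":-1,"delta_pos":[-25,1,0],"angular":[0,0,0]},{"hand":-1,"delta_pos":[-45,1.5,-3],"angular":[0,0,0]},{"hand":-1,"delta_pos":[-57,1.5,-5],"angular":[0,0,0]},{"hand":-1,"delta_pos":[-67,1.5,-6],"angular":[0,0,0]},{"hand":-1,"delta_pos":[-75,1.5,-5],"angular":[0,0,0]},{"hand":-1,"delta_pos":[-83,1.5,-4],"angular":[0,0,0]},{"hand":-1,"delta_pos":[-91,1.5,-2],"angular":[0,0,0]},{"hand":-1,"delta_pos":[-99,1.5,0],"angular":[0,0,0]},{"hand":-1,"delta_pos":[-107,1.5,3],"angular":[0,0,0]},{"hand":-1,"delta_pos":[-114,1.5,7],"angular":[0,0,0]},{"hand":-1,"delta_pos":[-114,1.5,7],"angular":[0,0,0]}]}}

```text
time: 39.75
tcp_pos: [0.5904, 0.2634, 0.1524]
eef_rot: [0.996, 0.084, -0.001, 0.0]
force: [0.6, 0.6, 0.6]
width: -0.0001
```

Run:
```python
from h import *
goto(*obj(CASE,(.0018,0,.1402))[0],.168)
vs('l3',(150,60),(240,180))
```

```text
t 39.75 tcp [0.5904 0.2634 0.1524] F [0.6 0.6 0.6] w -0.0001
R [[0.986, 0.168, -0.002], [0.168, -0.986, -0.001], [-0.002, 0.0, -1.0]] q [ 0.32  0.63  1.6  -0.    0.91  1.72]
delta [-18.2   0.4  12.3] ang [0.    0.002 0.001]
```

View pics/l3.png

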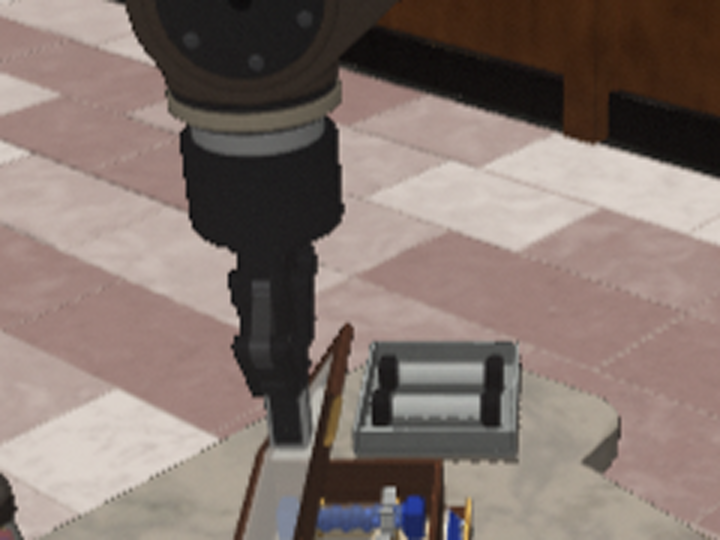

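>>> {"op": "carry_out", "data": {"plan": [{"hand":-1,"delta_pos":[-9,0,6],"angular":[0,0,0]},{"hand":-1,"delta_pos":[-18,0,12],"angular":[0,0,0]},{"hand":-1,"delta_pos":[-24,0,19],"angular":[0,0,0]},{"hand":-1,"delta_pos":[-29,0,26],"angular":[0,0,0]},{"hand":-1,"delta_pos":[-33,0,32],"angular":[0,0,0]},{"hand":-1,"delta_pos":[-37,0,40],"angular":[0,0,0]},{"hand":-1,"delta_pos":[-40,0,48],"angular":[0,0,0]},{"hand":-1,"delta_pos":[-43,0,55],"angular":[0,0,0]},{"hand":-1,"delta_pos":[-44,0,61],"angular":[0,0,0]},{"hand":-1,"delta_pos":[-45,0,66],"angular":[0,0,0]},{"hand":-1,"delta_pos":[-45,0,66],"angular":[0,0,0]}]}}

```text
time: 40.9
tcp_pos: [0.547, 0.256, 0.0865]
eef_rot: [0.996, 0.084, -0.0, 0.0]
force: [-0.9, 0.0, 0.2]
width: 0.0
```

Run:
```python
from h import *
goto(*obj(CASE,(-.026,0,.073))[0],.168)
vs('l4',(180,120))
```

```text
t 40.9 tcp [0.547  0.256  0.0865] F [-0.9  0.   0.2] w 0.0
R [[0.986, 0.168, -0.001], [0.168, -0.986, -0.0], [-0.001, 0.0, -1.0]] q [ 0.33  0.67  1.76 -0.    0.72  1.73]
delta [-1.9  0.3 13.5] ang [0.    0.001 0.001]
```

View pics/l4.png

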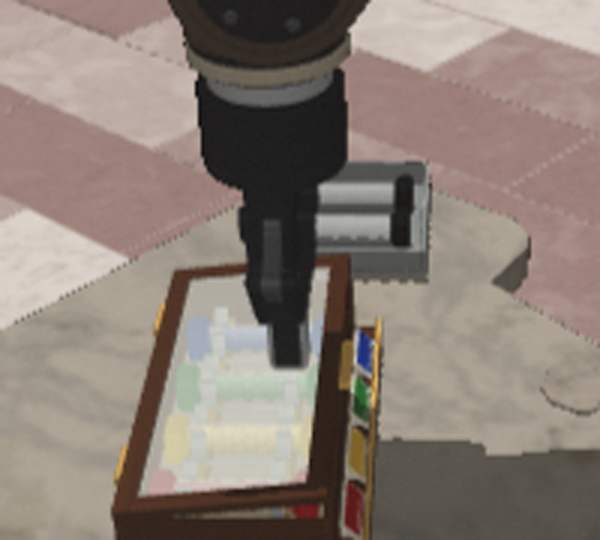

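Lid nearly shut (~8°). Press down slowly a little further.

>>> {"op": "carry_out", "data": {"plan": [{"hand":-1,"delta_pos":[-1,0,4],"angular":[0,0,0]},{"hand":-1,"delta_pos":[-1,0,7],"angular":[0,0,0]},{"hand":-1,"delta_pos":[-1,0,9],"angular":[0,0,0]},{"hand":-1,"delta_pos":[-1,0,10.5],"angular":[0,0,0]},{"hand":-1,"delta_pos":[-1,0,10.5],"angular":[0,0,0]}]}}

```text
time: 41.45
tcp_pos: [0.5462, 0.2559, 0.0765]
eef_rot: [0.996, 0.084, -0.0, 0.0]
force: [0.2, -0.1, 0.9]
width: -0.0001
```

Run:
```python
from h import *
st()
vs('l5',(180,120))
```

```text
t 41.45 tcp [0.5462 0.2559 0.0765] F [ 0.2 -0.1  0.9] w -0.0001
R [[0.986, 0.168, -0.0], [0.168, -0.986, -0.0], [-0.0, 0.0, -1.0]] q [ 0.33  0.68  1.77 -0.    0.7   1.73]
```

View pics/l5.png

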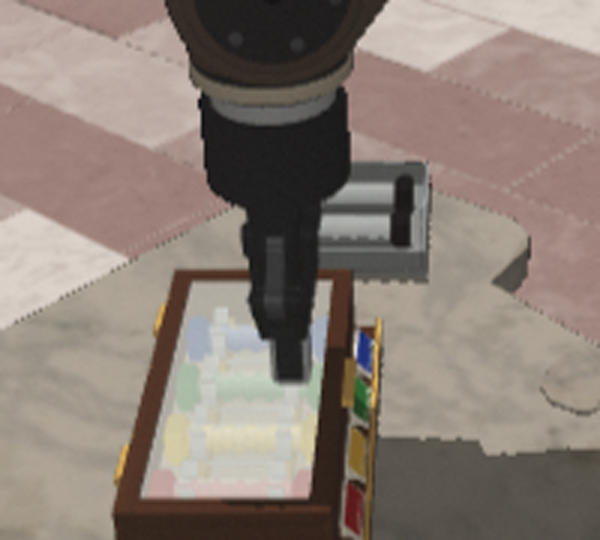

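>>> {"op": "carry_out", "data": {"plan": [{"hand":-1,"delta_pos":[0,0,1],"angular":[0,0,0]},{"hand":-1,"delta_pos":[0,0,2],"angular":[0,0,0]},{"hand":-1,"delta_pos":[0,0,2],"angular":[0,0,0]}]}}

```text
time: 41.8
tcp_pos: [0.5464, 0.2559, 0.076]
eef_rot: [0.996, 0.084, 0.0, -0.0]
force: [-4.2, -1.5, 14.2]
width: -0.0001
```

>>> {"op": "carry_out", "data": {"plan": [{"hand":-1,"delta_pos":[0,0,1],"angular":[0,0,0]},{"hand":-1,"delta_pos":[0,0,1],"angular":[0,0,0]}]}}

```text
time: 42.0
tcp_pos: [0.5464, 0.2559, 0.0758]
eef_rot: [0.996, 0.084, 0.001, -0.0]
force: [-6.9, -2.5, 23.2]
width: 0.0002
```

Firm contact, lid stopped at the rim. Retreat and check.

>>> {"op": "carry_out", "data": {"plan": [{"hand":-1,"delta_pos":[0,0,-20],"angular":[0,0,0]},{"hand":-1,"delta_pos":[0,0,-70],"angular":[0,0,0]},{"hand":-1,"delta_pos":[0,0,-140],"angular":[0,0,0]},{"hand":-1,"delta_pos":[0,100,-160],"angular":[0,0,0]},{"hand":-1,"delta_pos":[0,480,-160],"angular":[0,0,0]},{"hand":-1,"delta_pos":[0,480,-160],"angular":[0,0,0]},{"hand":-1,"delta_pos":[0,480,-160],"angular":[0,0,0]},{"hand":-1,"delta_pos":[0,480,-160],"angular":[0,0,0]},{"hand":-1,"delta_pos":[0,480,-160],"angular":[0,0,0]},{"hand":-1,"delta_pos":[0,480,-160],"angular":[0,0,0]},{"hand":-1,"delta_pos":[0,480,-160],"angular":[0,0,0]},{"hand":-1,"delta_pos":[0,480,-160],"angular":[0,0,0]}]}}

```text
time: 43.2
tcp_pos: [0.6212, -0.1859, 0.2323]
eef_rot: [0.996, 0.084, 0.0, 0.0]
force: [0.9, -0.2, 0.2]
width: 0.0
```

>>> {"op": "carry_out", "data": {"plan": [{"hand":-1,"delta_pos":[0,0,0],"angular":[0,0,0]},{"hand":-1,"delta_pos":[0,0,0],"angular":[0,0,0]},{"hand":-1,"delta_pos":[0,0,0],"angular":[0,0,0]}]}}

```text
time: 43.5
tcp_pos: [0.621, -0.1829, 0.2319]
eef_rot: [0.996, 0.085, -0.0, -0.0]
force: [-0.5, 0.0, -0.2]
width: 0.0001
```

Run:
```python
from h import *
T,im,d=look2('z1');Q=cloud('top',d)
dd=Q.reshape(-1,3)-[CASE[0],CASE[1],0];c,s=np.cos(CASE[2]),np.sin(CASE[2])
L=np.stack([c*dd[:,0]+s*dd[:,1],-s*dd[:,0]+c*dd[:,1],dd[:,2]],1)
for x in(-.05,.05):
    m=(abs(L[:,0]-x)<.003)&(abs(L[:,1])<.1);print(x,np.median(L[m,2]))
m=(abs(L[:,0])<.052)&(abs(L[:,1])<.1)&(L[:,2]>.045);a=np.polyfit(L[m,0],L[m,2],1);print('slope',a)
st()
```

```text
{'red': [], 'yellow': [], 'green': [], 'blue': []}
-0.05 0.05318592035478357
0.05 0.05284105395583784
slope [-0.00363416  0.05126155]
t 43.6 tcp [ 0.6212 -0.1824  0.2322] F [-0.4  0.2 -0.2] w -0.0001
R [[0.986, 0.169, -0.0], [0.169, -0.986, 0.0], [-0.0, -0.0, -1.0]] q [-0.39  0.54  1.52  0.    1.07  1.01]
```

View pics/z1.png

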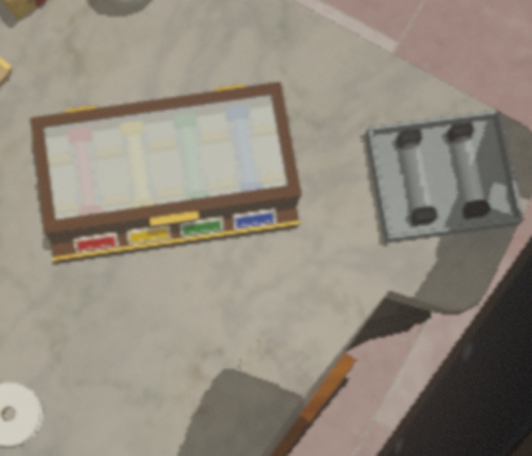

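View pics/z1_s.png

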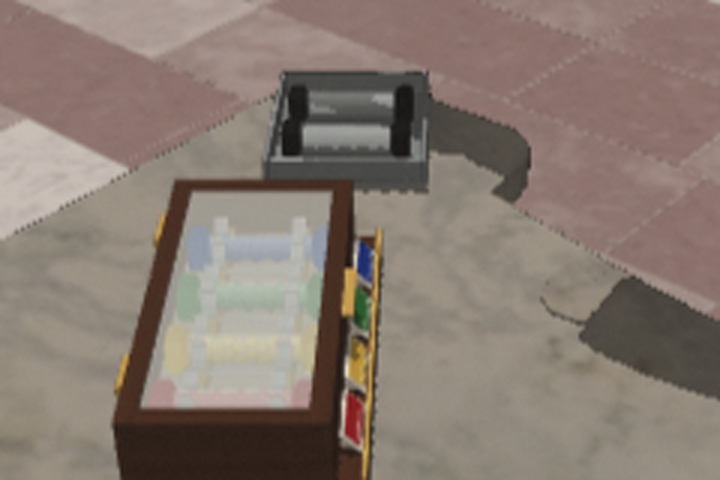

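The lid is flat at 53 mm front and back (slope under 0.004 rad). The four tubes sit behind their own tickets, and both empties lie in the tray. Handing in.

Run:
```python
from rig import arm
print(arm.hand_in())
```

```text
the job is handed in; nothing more can be done
None
```

I finished the tasting case and handed it in at about 44 s of the 210 s allowed; the hand-in gives no verdict.

- **Empties:** there were two, in the red and blue bays. Both now lie side by side in the grey tray.
- **Fresh tubes:** yellow, blue, green and red were each pressed into the clips behind their own ticket. Each press bottomed out at about 20–23 N of upward force, with the tool at the same height (44 mm) every time.
- **Lid:** I swung it over and pressed it onto the rim, then moved the arm clear. The lid top reads about 53 mm at both front and back, a tilt under 0.004 rad.

**Checks before the lid was shut:** the cap tops read 39–40 mm against 41 mm expected, which is within the camera's usual error of a couple of millimetres. The spacing between tubes matched the bays to within about 2 mm. The arm hid blue's front cap in that last look, so I only had its back cap (39.7 mm); an earlier view had shown blue in its clips and parallel to the others.

I saw no tube get knocked aside and no slackening of the grip. The ribbon reel stayed put in the top pictures. I did not measure the tin or the gift box again at the end, but the arm never went near them.

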